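Stack the test sieves on the shaker

ROBOT

A 6-joint arm with a two-finger parallel gripper is mounted at the origin on a cart in front of the work surface, level with it; the furniture and walls round the work are solid. World frame = base frame: x ahead of the robot, y to its left, z up, the work surface at z = 0. Lengths are in m, angles in rad, forces in N, time in s.
With the tool pointing down it reaches from about 0.325 to 0.775 m from the base axis. Payload 5.5 kg.
Tool frame: the origin (TCP) lies midway between the tips of the shut fingers; the grasp point (between the pads) lies 19 mm behind it; z points along the fingers, y is the direction in which the jaws open and shut (so a half turn about z gives the same grasp; the last joint's range is limited). The gripper opens to 88 mm and grips with 3 to 60 N. Pads are 20 mm wide; open, the fingers measure 115 mm over their backs; the gripper's body (75 mm by 178 mm) begins 61 mm behind the grasp point.
Start: joints at [-1.213, 0.091, 1.231, -0, 1.82, -0.057], TCP at [0.242, -0.549, 0.223] pointing down, gripper open.
Joint ranges: [-2.87, 2.87], [-0.86, 2.18], [0.17, 2.46], [-1.51, 4.65], [0.06, 2.69], [-2.65, 2.65]. Speed limits (rad/s): [2.57, 2.57, 3.01, 3.14, 3.14, 3.14].

INTERFACE

Orientations are given as a 3x3 rotation matrix whose columns are the frame's x, y, z axes.
In Python, from bench import sensors, imaging, arm gives the robot as it stands.
- The arm moves only by the tool jog_arm, never from a script. Its arguments are lists of equal length, an entry for each row: "gripper": the opening, from -1 (shut) to 1 (fully open); "delta_pos": the shift along the tool's x, y, z in cm, a list of three; "angular": the turn, a rotation vector about the tool's x, y, z in degrees, a list of three. A call has 1 to 8 rows; each row shifts and turns the commanded pose from where the row before left it, along the tool's axes as they then stand; what a row does not reach is not made up. A row lasts 1/12 s, in which the tool goes at most 41.7 mm and 7.16 degrees, less where a joint would pass 70% of its speed; a pose out of reach is approached as far as the arm can. A call is refused whole if a number of a shift passes 4.17 or a number of a turn 7.16, either way. A call with a gripper value outside its range is refused whole. The fingers move at their own pace and stop on an object; the grip force is fixed at half the most. Time passes only in rows, so rows that do not move let the fingers close. It gives the time, the measured TCP pose, the force and the opening at its end, in the units of the state.
- sensors.get_obs(): the state, without advancing time (a new reading comes with each control period).
- imaging.get_image(name): name is "scene" or "top" or "wrist"; returns a dict with "frame" (384x512x3 uint8, blue, green, red), "z_map" (384x512 float32, m along the optical axis (not along the pixel's ray), 0 where there is no reading), "vertical_fov" (degrees; the focal length in pixels is half the picture's height over the tangent of half this angle, whatever the lens; pixels are square), "cx", "cy" (the principal point, pixels), "k1" (the pictures are not rectified: a ray, as slopes to the right and down, at radius r is drawn at 1 + k1 r^2 times it, then the intrinsics apply), "extrinsics" (4x4, takes a point from camera to world coordinates); the wrist camera has in their place "T_tool_cam" (4x4, takes a point from camera to tool coordinates, whose origin is the TCP and whose axes are the flange's). Camera axes: x right, y up, looking along -z (the intrinsics and any distortion apply to the point x, -y, -z); pixel columns grow to the right and rows downward; lengths in m; the calibration is good to about 2 mm. A picture is of the moment at which its call begins: read the wrist's pose just before it.
- arm.job_done(): hands the job in, once; it reports no verdict.
The state is a dict: "time_s": time; "q": joint angles; "dq": joint speeds; "joint_torque": joint torques, N m; "tcp_pos": TCP position; "eef_rot": TCP orientation; "contact_force": force on the tool from outside, world axes, zero at the start; "torque": the same for the moment, N m; "grip_width": opening from 0.0 (shut) to 1.0 (fully open).
Only numpy, scipy, OpenCV 4.12 (cv2) and the standard library are available. Lean on these libraries where they do the work, as an engineer would, in place of code of your own. Each camera call takes 0.05 s, during which the arm holds its last target.

TASK

Set up the sieve shaker for a grading test: seat the receiving pan in the collar on the shaker, and on it, going upwards, the fine, the medium and the coarse sieve, with the lid on top. Every piece must sit fully home and level in the one below, and you let go of all of it at the end. Leave the timer, the brush and the mortar cube where they are.

Things in the scene. Friction and masses are not known exactly. Their poses are not given: they have to be found in the camera images.
- shaker: Sieve shaker, fixed to the bench: white box 120 x 112 mm with a round aluminium platform on top and, in its middle, a raised collar that is the pan's seat: 60 mm bore, 73 mm outside, 9 mm deep, upper edge 69 mm above the bench. A seated pan has its underside 61 mm above the bench. Origin: centre of the shaker's underside, on the seat's axis, z up.
- pan: Receiving pan: steel cup 34 mm high, plain closed floor, no mesh. Grip across the 64 mm outer wall, fingertips above the shoulder at its foot. Below, a tapered skirt 8 mm high, 50 to 56.5 mm across, that drops into the rim below up to the shoulder. 60 mm bore; a piece seated in it stands 26 mm higher, underside to underside. Origin: underside centre, z up. Loose, 110 g.
- sieve_fine: Fine sieve: steel frame 28 mm high (lowest), close bronze cloth like a sheet, 12 mm up. Grip across the 64 mm outer wall, fingertips above the shoulder at its foot. Below, a tapered skirt 8 mm high, 50 to 56.5 mm across, that drops into the rim below up to the shoulder. 60 mm bore; a piece seated in it stands 20 mm higher, underside to underside. Origin: underside centre, z up. Loose, 100 g.
- sieve_medium: Medium sieve: steel frame 36 mm high, steel mesh of 4.6 mm pitch, 12 mm up. Grip across the 64 mm outer wall, fingertips above the shoulder at its foot. Below, a tapered skirt 8 mm high, 50 to 56.5 mm across, that drops into the rim below up to the shoulder. 60 mm bore; a piece seated in it stands 28 mm higher, underside to underside. Origin: underside centre, z up. Loose, 120 g.
- sieve_coarse: Coarse sieve: steel frame 44 mm high (tallest), open steel mesh of 9.2 mm pitch, 12 mm up. Grip across the 64 mm outer wall, fingertips above the shoulder at its foot. Below, a tapered skirt 8 mm high, 50 to 56.5 mm across, that drops into the rim below up to the shoulder. 60 mm bore; a piece seated in it stands 36 mm higher, underside to underside. Origin: underside centre, z up. Loose, 140 g.
- lid: Lid: steel disc 65 mm across, 3 mm thick, above the same tapered 8 mm skirt (50 to 56.5 mm across), with a knob 18 mm across in the middle, 11 to 32 mm above the underside; take it by the knob. Origin: underside centre, z up. Loose, 100 g.
- timer: Bystander: loose lab timer, a flat cream-coloured block 62 x 62 x 20 mm. Origin: centre of its underside.
- brush: Bystander: loose flat brush 200 x 40 x 12 mm with a wooden handle, lying roughly along x. Origin: centre of its underside.
- mortar_cube: Bystander: loose grey mortar test cube of 51 mm. Origin: centre of its underside.

How it is judged:
By the outcome, as a careful person would: the job done as asked, in the order asked, and still so for the second after the job is handed in, with the robot touching nothing.
It also fails if it takes over 128 s, if anything falls off the work surface, if the arm or the gripper's body presses on something with over 40 N, if the wrist force passes 120 N, or if a joint passes its speed limit or range.

## Working session

There is one attempt and no reset: what is moved stays moved. The work goes in short steps, Python scripts to look and compute and a tool call to move; the robot and the scene stay as the last step left them, time stands still between calls to the robot, and variables do not carry over. Pictures are saved under pics/ and viewed, and the job is handed in when it is done.

Besides the shell and the picture viewer there is one more tool, called after ">>>" by a JSON object that holds its "api" and its "payload". jog_arm: Moves the arm, as the interface text tells. Its arguments: {"type":"object","properties":{"gripper":{"type":"array","items":{"type":"number"}},"delta_pos":{"type":"array","items":{"type":"array","items":{"type":"number"}}},"angular":{"type":"array","items":{"type":"array","items":{"type":"number"}}}},"required":["gripper","delta_pos","angular"]}

```bash
ls; mkdir -p pics; python3 - <<'E'
from bench import sensors, imaging, arm
import cv2,numpy as np
o=sensors.get_obs(); print(o)
for n in ["scene","top","wrist"]:
    d=imaging.get_image(n); cv2.imwrite(f"pics/{n}0.png",d["frame"]); np.savez(f"{n}0.npz",**{k:v for k,v in d.items()})
    print(n,{k:v for k,v in d.items() if k not in("frame","z_map")},(d["z_map"]>0).mean())
E
```

```text
pics
{'time_s': 0.0, 'q': array([-1.21269172e+00,  9.18872434e-02,  1.23188034e+00, -3.69125924e-05,
        1.81977251e+00, -5.67054617e-02]), 'dq': array([ 0.00049934,  0.00083769,  0.000325  , -0.00019351,  0.00227271,
       -0.00053302]), 'joint_torque': array([ 6.06249359e-04, -4.46447897e+01, -4.06444860e+01,  6.98255980e-02,
        2.93499324e-02, -1.75453220e-04]), 'tcp_pos': array([ 0.24169272, -0.54885329,  0.221493  ]), 'eef_rot': array([[ 9.15196562e-01,  4.03007122e-01, -7.16081845e-04],
       [ 4.03007751e-01, -9.15194772e-01,  1.81136028e-03],
       [ 7.46367323e-05, -1.94633723e-03, -9.99998103e-01]]), 'contact_force': array([-0.20686295,  0.27514379, -0.26392112]), 'torque': array([-0.00182712,  0.01580561, -0.02958808]), 'grip_width': 0.9973482633891053}
scene {'vertical_fov': 50.41186101145914, 'cx': 250.46636900198803, 'cy': 191.03085675991017, 'k1': -0.1404363908078543, 'extrinsics': array([[-0.62348694,  0.44030697, -0.64606023, -0.27736688],
       [-0.78180588, -0.34413839,  0.51995032,  0.61342396],
       [ 0.00660362,  0.82927591,  0.55880037,  0.706965
[... 279 characters left out ...]
,
       [-0.9996111 , -0.02776321,  0.00261625, -0.02640062],
       [ 0.00105578,  0.05607277,  0.99842613,  0.95391036],
       [ 0.        ,  0.        ,  0.        ,  1.        ]])} 0.9959665934244791
wrist {'vertical_fov': 69.1228217610109, 'cx': 258.3056484894559, 'cy': 187.68902028992517, 'k1': -0.01772263223677115, 'T_tool_cam': array([[ 1.08594070e-03,  9.57259708e-01,  2.89227716e-01,
         7.93085824e-02],
       [ 9.99999349e-01, -9.37923712e-04, -6.50364430e-04,
        -8.49406554e-04],
       [-3.51294131e-04,  2.89228234e-01, -9.57260103e-01,
        -1.63793320e-01],
       [ 0.00000000e+00,  0.00000000e+00,  0.00000000e+00,
         1.00000000e+00]])} 0.9959615071614584
```

View pics/scene0.png

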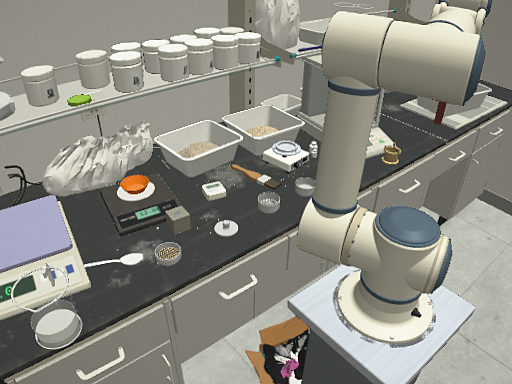

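View pics/top0.png

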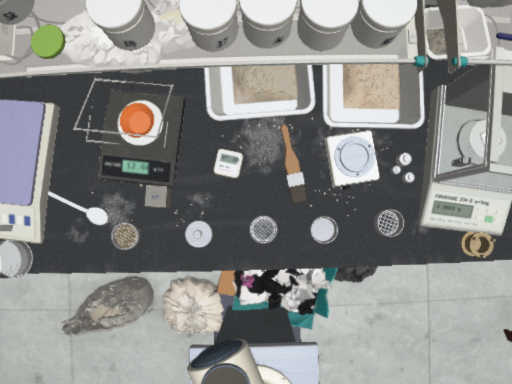

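View pics/wrist0.png

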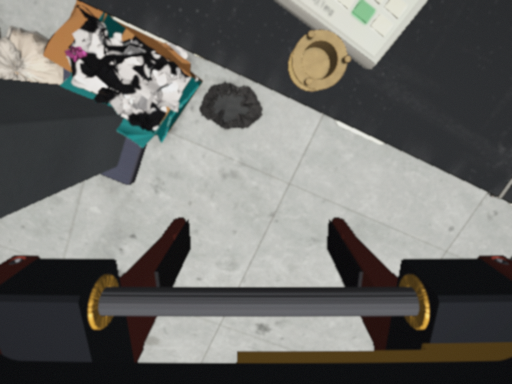

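```bash
cat > h.py <<'E'
import numpy as np, cv2
from bench import sensors, imaging, arm
def cam(d,obs=None):
    H,W=d["frame"].shape[:2]; f=H/2/np.tan(np.radians(float(d["vertical_fov"]))/2)
    K=np.array([[f,0,float(d["cx"])],[0,f,float(d["cy"])],[0,0,1]]); dist=np.array([float(d["k1"]),0,0,0,0])
    if "extrinsics" in d: T=np.array(d["extrinsics"])
    else:
        T=np.eye(4);T[:3,:3]=obs["eef_rot"];T[:3,3]=obs["tcp_pos"];T=T@np.array(d["T_tool_cam"])
    return K,dist,T
def rays(C,uv):
    K,dist,T=C
    n=cv2.undistortPointsIter(np.array(uv,float).reshape(-1,1,2),K,dist,None,None,(3,100,1e-10)).reshape(-1,2)
    return T[:3,3],np.c_[n[:,0],-n[:,1],-np.ones(len(n))]@T[:3,:3].T
def onplane(C,uv,z):
    o,r=rays(C,uv); return o+r*((z-o[2])/r[:,2])[:,None]
def proj(C,P):
    K,dist,T=C; p=(np.atleast_2d(P)-T[:3,3])@T[:3,:3]
    p=p*[1,-1,-1]
    return cv2.projectPoints(p,np.zeros(3),np.zeros(3),K,dist)[0].reshape(-1,2)
def cloud(C,z):
    H,W=z.shape; v,u=np.mgrid[:H,:W]
    o,r=rays(C,np.c_[u.ravel(),v.ravel()])
    return (o+r*z.reshape(-1,1)).reshape(H,W,3)
E
python3 - <<'E'
from h import *
d=np.load("top0.npz"); C=cam(d); P=cloud(C,d["z_map"])
for u,v in [(125,236),(198,234),(263,229),(323,230),(389,222),(353,157),(229,163),(157,196),(293,170)]:
    p=P[v-14:v+15,u-14:u+15].reshape(-1,3); 
    print((u,v),onplane(C,[(u,v)],0.04)[0].round(3),"z pct",np.percentile(p[:,2],[2,25,50,75,90,98]).round(3))
im=d["frame"]; 
cv2.imwrite("pics/topz.png",cv2.resize(im[180:272,90:430],None,fx=2.35,fy=2.35,interpolation=cv2.INTER_CUBIC))
d=np.load("scene0.npz");cv2.imwrite("pics/scz.png",cv2.resize(d["frame"][120:280,130:410],None,fx=2.8,fy=2.8,interpolation=cv2.INTER_CUBIC))
E
```

```text
(125, 236) [0.43  0.297 0.04 ] z pct [-0.002  0.002  0.012  0.015  0.025  0.029]
(198, 234) [0.431 0.121 0.04 ] z pct [-0.002  0.002  0.01   0.012  0.014  0.033]
(263, 229) [ 0.439 -0.032  0.04 ] z pct [-0.003  0.     0.003  0.013  0.03   0.038]
(323, 230) [ 0.432 -0.174  0.04 ] z pct [-0.002  0.003  0.009  0.011  0.031  0.035]
(389, 222) [ 0.446 -0.333  0.04 ] z pct [-0.003  0.001  0.011  0.024  0.041  0.045]
(353, 157) [ 0.604 -0.252  0.04 ] z pct [0.057 0.059 0.061 0.065 0.069 0.071]
(229, 163) [0.597 0.044 0.04 ] z pct [-0.002  0.015  0.02   0.021  0.022  0.024]
(157, 196) [0.523 0.218 0.04 ] z pct [-0.002  0.014  0.048  0.051  0.052  0.054]
(293, 170) [ 0.576 -0.107  0.04 ] z pct [-0.002  0.     0.008  0.012  0.014  0.015]
```

View pics/topz.png

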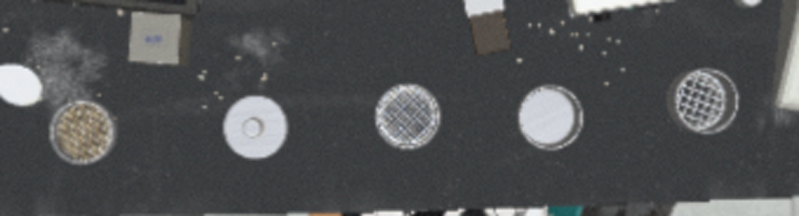

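View pics/scz.png

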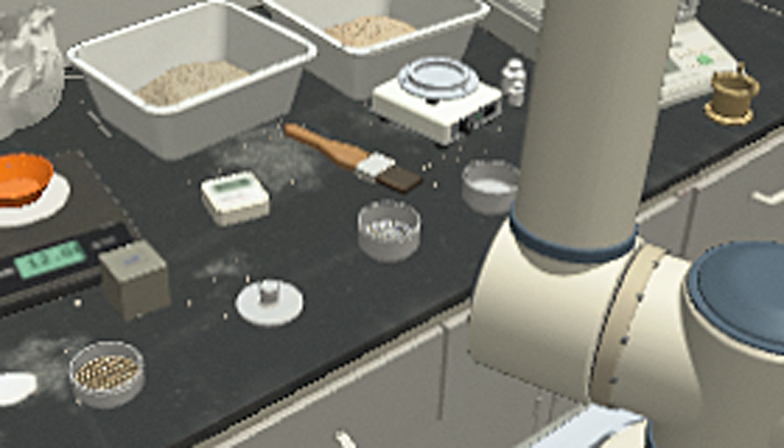

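```bash
python3 - <<'E'
from h import *
d=np.load("top0.npz"); C=cam(d); P=cloud(C,d["z_map"]).reshape(-1,3)
s=np.load("scene0.npz"); Q=cloud(cam(s),s["z_map"]).reshape(-1,3)
# max height grid 4cm
def grid(P):
    xs=np.arange(0.36,0.96,.04); ys=np.arange(.48,-.56,-.04)
    print("y     "," ".join(f"{int(y*100):4d}" for y in ys))
    for x in xs[::-1]:
        row=[]
        for y in ys:
            m=(abs(P[:,0]-x)<.02)&(abs(P[:,1]-y)<.02); row.append(f"{int(1000*np.percentile(P[m,2],98)):4d}" if m.sum()>3 else "   .")
        print(f"{x:.2f}  "," ".join(row))
grid(P);
E
```

```text
y        48   44   40   36   32   28   24   20   16   12    8    4    0   -3   -7  -11  -15  -19  -23  -27  -31  -35  -39  -43  -47  -51
0.92      .    .    .    .    .    .    .    .    .    .    .    .    .    .    .    .    .    .    .    .    .    .    .    .   18   22
0.88      .    .    .  330  317  316    .    .    .    .    .    .    .    .    .    .    .    .    .    .    .  288    .   62   16   19
0.84      3  333  379  351  317  316   30    3  316  316   63   21  316   54  315  315   65   61   19   36  347  346  338  352  347    5
0.80      4  316  317  329  329  317  410  411  410  316  408  408  410  410  410  410  410  405  404  404  345  345  316  316  316    2
0.76    100  316  317  328  328  317  407  410  410  317  408  408  409  410  410  410  410  404  404  403  340  340  316  318  325    .
0.72    100  328  331  331  331  330  331  331  330  330  331  331  330  330  330  330  330  330  330  332  336  336  333  331  328  195
0.68    100    4    3  184   47   72   72   67  170    3   87   88   87   87   86   84   85   87   88   88   88   87   87  302  302  114
0.64
[... 391 characters left out ...]
  302  302   86
0.52     98   10    6    3    4    4   53   53    4    3    3    3    3    3    3   13    3   39   38    3    3    3    3  301  302   81
0.48     68    5    8    8    8    4    5   51    3   11    3    3   15  953    3    3   31   14    3    3   43   43   43   57   59   61
0.44     54    4    3    5   29   29    3    4   14   34   12    3   37   30   35    3   35   34    3    3   45   44   40   45   48   49
0.40      3    3    3    3   28   27    3    3   13   13    8    3   34   37    3    3   34   32    3    3   43   41    2    3    3   53
0.36      4    3    3    3    4    3    3    3    3    3    3    4    3    3    3    2    3    4    2    2    3    4    3    3    3   47
```

```bash
python3 - <<'E'
from h import *
for n in("top","scene"):
    d=np.load(n+"0.npz"); C=cam(d); P=cloud(C,d["z_map"]).reshape(-1,3)
    for nm,c,h in [("fine",(.43,.297),.028),("lid",(.431,.121),.011),("med",(.439,-.032),.036),("pan",(.432,-.174),.034),("coarse",(.446,-.333),.044),("collar",(.604,-.252),.069)]:
        m=(np.hypot(P[:,0]-c[0],P[:,1]-c[1])<.05)&(abs(P[:,2]-h)<.005)
        q=P[m]
        if len(q)<10: print(n,nm,len(q)); continue
        A=np.c_[2*q[:,:2],np.ones(len(q))]; s=np.linalg.lstsq(A,(q[:,:2]**2).sum(1),rcond=None)[0]
        r=np.sqrt(s[2]+s[0]**2+s[1]**2)
        print(n,nm,len(q),s[:2].round(4),"r",r.round(4),"mid",((q.min(0)+q.max(0))/2)[:2].round(4),"ext",np.ptp(q,0).round(3))
d=np.load("top0.npz"); P=cloud(cam(d),d["z_map"]).reshape(-1,3)
m=(P[:,0]>.36)&(P[:,0]<.6)&(P[:,1]<-.37)&(P[:,1]>-.5)&(P[:,2]>.02)
for x in np.arange(.4,.56,.01):
    q=P[m&(abs(P[:,0]-x)<.005)]
    print(round(x,2),"ymax z>.02:",q[:,1].max().round(3) if len(q) else None, "z>.08:",q[q[:,2]>.08][:,1].max().round(3) if (q[:,2]>.08).any() else None)
E
```

```text
top fine 94 [0.4303 0.3022] r 0.031 mid [0.4308 0.3022] ext [0.061 0.063 0.009]
top lid 520 [0.4308 0.1264] r 0.0242 mid [0.4392 0.1262] ext [0.083 0.064 0.01 ]
top med 79 [ 0.4387 -0.0318] r 0.031 mid [ 0.4384 -0.0322] ext [0.062 0.062 0.007]
top pan 90 [ 0.433  -0.1768] r 0.0313 mid [ 0.4328 -0.1773] ext [0.064 0.063 0.008]
top coarse 104 [ 0.4446 -0.3347] r 0.031 mid [ 0.4447 -0.3351] ext [0.064 0.064 0.008]
top collar 284 [ 0.6023 -0.2508] r 0.0326 mid [ 0.5976 -0.2493] ext [0.08  0.075 0.009]
scene fine 108 [0.4289 0.3062] r 0.031 mid [0.4286 0.3065] ext [0.066 0.063 0.007]
scene lid 257 [0.4306 0.1282] r 0.0238 mid [0.4307 0.1281] ext [0.064 0.064 0.009]
scene med 61 [ 0.4376 -0.0288] r 0.0311 mid [ 0.4386 -0.0288] ext [0.064 0.065 0.006]
scene pan 51 [ 0.4324 -0.1737] r 0.0309 mid [ 0.4318 -0.174 ] ext [0.063 0.066 0.006]
scene coarse 0
scene collar 95 [ 0.6018 -0.2476] r 0.034 mid [ 0.6016 -0.2492] ext [0.076 0.075 0.007]
0.4 ymax z>.02: None z>.08: None
0.41 ymax z>.02: None z>.08: None
0.42 ymax z>.02: -0.498 z>.08: None
0.43 ymax z>.02: -0.421 z>.08: None
0.44 ymax z>.02: -0.411 z>.08: None
0.45 ymax z>.02: -0.412 z>.08: None
0.46 ymax z>.02: -0.413 z>.08: None
0.47 ymax z>.02: -0.416 z>.08: None
0.48 ymax z>.02: -0.417 z>.08: None
0.49 ymax z>.02: -0.419 z>.08: None
0.5 ymax z>.02: -0.42 z>.08: None
0.51 ymax z>.02: -0.421 z>.08: None
0.52 ymax z>.02: -0.423 z>.08: None
0.53 ymax z>.02: -0.424 z>.08: -0.44
0.54 ymax z>.02: -0.391 z>.08: -0.429
0.55 ymax z>.02: -0.382 z>.08: -0.43
0.56 ymax z>.02: -0.384 z>.08: -0.423
```

>>> {"api": "jog_arm", "payload": {"gripper": [1,1,1,1,1,1,1,1], "delta_pos": [[2.7,-2.2,0],[2.7,-2.2,0],[2.7,-2.2,0],[2.7,-2.2,0],[2.7,-2.2,0],[2.7,-2.2,0],[2.7,-2.2,0],[2.7,-2.2,0]], "angular": [[0,0,0],[0,0,0],[0,0,0],[0,0,0],[0,0,0],[0,0,0],[0,0,0],[0,0,0]]}}

```text
time_s: 0.82
tcp_pos: [0.3689, -0.2994, 0.2224]
eef_rot: [[0.915, 0.403, -0.0], [0.403, -0.915, 0.0], [0.0, -0.0, -1.0]]
contact_force: [0.8, -0.3, 0.0]
grip_width: 1.001
```

>>> {"api": "jog_arm", "payload": {"gripper": [1,1,1,1,1,1,1,1], "delta_pos": [[2.7,-2.2,0],[2.7,-2.2,0],[2.7,-2.2,0],[2.7,-2.2,0],[0,0,0],[0,0,0],[0,0,0],[0,0,0]], "angular": [[0,0,0],[0,0,0],[0,0,0],[0,0,0],[0,0,-7.1],[0,0,-7.1],[0,0,-7.1],[0,0,-7.1]]}}

```text
time_s: 1.48
tcp_pos: [0.432, -0.1765, 0.2223]
eef_rot: [[0.608, 0.794, -0.001], [0.794, -0.608, 0.0], [-0.0, -0.001, -1.0]]
contact_force: [-0.4, 0.1, -0.5]
grip_width: 1.0
```

>>> {"api": "jog_arm", "payload": {"gripper": [1,1,1,1,1,1,1,1], "delta_pos": [[0,0,0],[0,0,0],[0,0,0],[0,0,0],[0,0,0],[0,0,0],[0,0,0],[0,0,0]], "angular": [[0,0,-7.1],[0,0,-7.1],[0,0,-7.1],[0,0,-7.1],[0,0,-7.1],[0,0,-7.1],[0,0,-7.1],[0,0,-7.1]]}}

```text
time_s: 2.15
tcp_pos: [0.4318, -0.1769, 0.2223]
eef_rot: [[-0.331, 0.944, -0.001], [0.944, 0.331, 0.0], [0.0, -0.0, -1.0]]
contact_force: [-0.1, 0.8, 0.3]
grip_width: 1.001
```

>>> {"api": "jog_arm", "payload": {"gripper": [1,1,1,1,1,1,1,1], "delta_pos": [[0,0,0],[0,0,0],[0,0,0],[0,0,0],[0,0,0],[0,0,0],[0,0,0],[0,0,0]], "angular": [[0,0,-7.1],[0,0,-7.1],[0,0,-7.1],[0,0,-7.1],[0,0,-7.1],[0,0,-7.1],[0,0,-7.1],[0,0,-7.1]]}}

```text
time_s: 2.82
tcp_pos: [0.4318, -0.1769, 0.2223]
eef_rot: [[-0.971, 0.24, -0.0], [0.24, 0.971, 0.0], [0.001, 0.0, -1.0]]
contact_force: [0.0, -0.1, 0.7]
grip_width: 1.005
```

>>> {"api": "jog_arm", "payload": {"gripper": [1,1,1], "delta_pos": [[0,0,0],[0,0,0],[0,0,0]], "angular": [[0,0,-7],[0,0,-6.9],[0,0,0]]}}

```text
time_s: 3.07
tcp_pos: [0.4318, -0.1769, 0.2223]
eef_rot: [[-1.0, 0.002, -0.0], [0.002, 1.0, 0.0], [0.0, 0.0, -1.0]]
contact_force: [0.2, -0.4, -0.1]
grip_width: 0.999
```

```bash
cat >> h.py <<'E'
def shot(name,tag):
    o=sensors.get_obs(); d=imaging.get_image(name); cv2.imwrite(f"pics/{tag}.png",d["frame"])
    C=cam(d,o); return o,d,C,cloud(C,d["z_map"])
def circ(q):
    A=np.c_[2*q[:,:2],np.ones(len(q))]; s=np.linalg.lstsq(A,(q[:,:2]**2).sum(1),rcond=None)[0]
    return s[:2],np.sqrt(s[2]+s[0]**2+s[1]**2)
def rim(P,c,h,rmin=.02,rmax=.045,tol=.003):
    q=P.reshape(-1,3); 
    for it in range(3):
        r=np.hypot(q[:,0]-c[0],q[:,1]-c[1]); m=(r<rmax)&(r>rmin)&(abs(q[:,2]-h)<tol)
        if m.sum()<10: return None,0,int(m.sum())
        c,R=circ(q[m])
    return c,R,int(m.sum())
E
python3 - <<'E'
from h import *
o,d,C,P=shot("wrist","w1"); print(o["tcp_pos"],o["eef_rot"].round(4).tolist())
for nm,c,h in [("pan",(.433,-.177),.034),("collar",(.602,-.25),.069)]:
    print(nm,*rim(P,c,h), proj(C,[[*c,h]]))
E
```

```text
[ 0.43182328 -0.17688586  0.22233858] [[-1.0, 0.0015, -0.0005], [0.0015, 1.0, 0.0003], [0.0005, 0.0003, -1.0]]
pan [ 0.43205667 -0.17608541] 0.03090977942518909 294 [[257.67486511 169.12058849]]
collar [ 0.60243626 -0.25064392] 0.03431943612249188 382 [[203.84902168 296.91307563]]
```

View pics/w1.png

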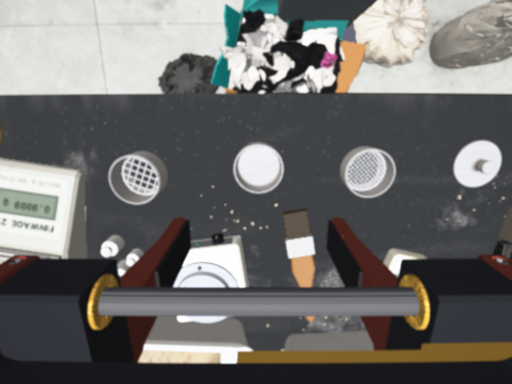

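>>> {"api": "jog_arm", "payload": {"gripper": [1,1,1,1,1,1,1,1], "delta_pos": [[0,0.1,3.5],[0,0,3.5],[0,0,3.5],[0,0,3.5],[0,0,3.5],[0,0,2.5],[0,0,1.0],[0,0,0]], "angular": [[0,0,0],[0,0,0],[0,0,0],[0,0,0],[0,0,0],[0,0,0],[0,0,0],[0,0,0]]}}

```text
time_s: 3.78
tcp_pos: [0.4301, -0.175, 0.0097]
eef_rot: [[-1.0, 0.008, -0.005], [0.008, 1.0, 0.002], [0.005, 0.002, -1.0]]
contact_force: [-0.5, 0.2, -0.2]
grip_width: 0.999
```

>>> {"api": "jog_arm", "payload": {"gripper": [-1,-1,-1,-1,-1,-1,-1,-1], "delta_pos": [[0,0,0],[0,0,0],[0,0,0],[0,0,0],[0,0,0],[0,0,0],[0,0,0],[0,0,0]], "angular": [[0,0,0],[0,0,0],[0,0,0],[0,0,0],[0,0,0],[0,0,0],[0,0,0],[0,0,0]]}}

```text
time_s: 4.45
tcp_pos: [0.4331, -0.1765, 0.0147]
eef_rot: [[-1.0, 0.006, 0.003], [0.006, 1.0, -0.002], [-0.003, -0.002, -1.0]]
contact_force: [-0.5, 0.1, 6.6]
grip_width: 0.732
```

>>> {"api": "jog_arm", "payload": {"gripper": [-1,-1,-1], "delta_pos": [[0,0,0],[0,0,0],[0,0,0]], "angular": [[0,0,0],[0,0,0],[0,0,0]]}}

```text
time_s: 4.7
tcp_pos: [0.4331, -0.1765, 0.0147]
eef_rot: [[-1.0, 0.006, 0.003], [0.006, 1.0, -0.002], [-0.003, -0.002, -1.0]]
contact_force: [-0.7, 0.1, 6.0]
grip_width: 0.731
```

```bash
python3 - <<'E'
from h import *
o,d,C,P=shot("wrist","w2"); print(o["tcp_pos"],o["grip_width"],o["contact_force"],o["eef_rot"].round(4).tolist())
print(rim(P,(.432,-.176),.034,tol=.006))
cv2.imwrite("pics/sc2.png",cv2.resize(imaging.get_image("scene")["frame"][140:260,200:340],None,fx=4,fy=4))
E
```

```text
[ 0.43312734 -0.17653924  0.01466729] 0.7312109774263355 [-0.74488628  0.06990454  5.95657193] [[-1.0, 0.0061, 0.0032], [0.0061, 1.0, -0.0016], [-0.0032, -0.0016, -1.0]]
(array([ 0.43108416, -0.17573514]), np.float64(0.031876195317217415), 2469)
```

View pics/w2.png

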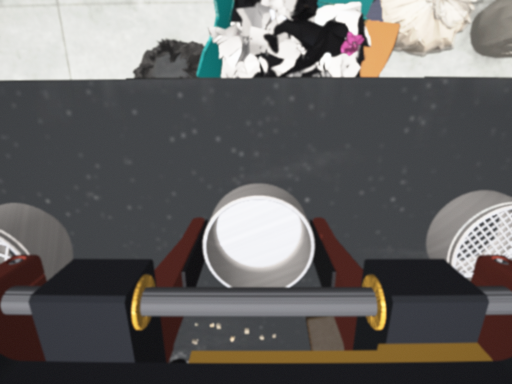

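>>> {"api": "jog_arm", "payload": {"gripper": [-1,-1,-1,-1,-1,-1,-1,-1], "delta_pos": [[0,0,-1.5],[0,0,-3],[0,0,-3],[0,0,-3],[0,0,-3],[0,0,-1.5],[0,0,0],[0,0,0]], "angular": [[0,0,0],[0,0,0],[0,0,0],[0,0,0],[0,0,0],[0,0,0],[0,0,-0.3],[0,0,0]]}}

```text
time_s: 5.47
tcp_pos: [0.4323, -0.1761, 0.1631]
eef_rot: [[-1.0, 0.0, 0.001], [0.0, 1.0, -0.001], [-0.001, -0.001, -1.0]]
contact_force: [-0.8, 0.7, -1.8]
grip_width: 0.735
```

>>> {"api": "jog_arm", "payload": {"gripper": [-1,-1,-1,-1,-1,-1,-1,-1], "delta_pos": [[-1.5,-0.7,0],[-2.8,-1.2,0],[-2.8,-1.2,0],[-2.8,-1.2,0],[-2.8,-1.2,0],[-2.8,-1.2,0],[-1.5,-0.7,0],[0,0,0]], "angular": [[0,0,0],[0,0,0],[0,0,0],[0,0,0],[0,0,0],[0,0,0],[0,0,0],[0,0,0]]}}

```text
time_s: 6.13
tcp_pos: [0.6027, -0.2505, 0.1576]
eef_rot: [[-1.0, 0.001, -0.005], [0.001, 1.0, 0.003], [0.005, 0.003, -1.0]]
contact_force: [0.0, -0.8, -1.7]
grip_width: 0.729
```

>>> {"api": "jog_arm", "payload": {"gripper": [-1,-1], "delta_pos": [[0,0,0],[0,0,0]], "angular": [[0,0,0],[0,0,0]]}}

```text
time_s: 6.3
tcp_pos: [0.6007, -0.2495, 0.1609]
eef_rot: [[-1.0, 0.001, -0.003], [0.001, 1.0, 0.001], [0.003, 0.001, -1.0]]
contact_force: [-0.8, 0.3, -1.4]
grip_width: 0.732
```

```bash
python3 - <<'E'
from h import *
o,d,C,P=shot("wrist","w3"); print(o["tcp_pos"],o["grip_width"],o["contact_force"],o["eef_rot"].round(4).tolist())
print(rim(P,(.6024,-.2506),.069),rim(P,o["tcp_pos"][:2],o["tcp_pos"][2]+.019,tol=.003,rmax=.036,rmin=.026))
E
```

```text
[ 0.60073923 -0.24949419  0.16093612] 0.7320654403681484 [-0.77486055  0.31194585 -1.41179336] [[-1.0, 0.0006, -0.0029], [0.0006, 1.0, 0.0013], [0.0029, 0.0013, -1.0]]
(array([ 0.60134695, -0.25094551]), np.float64(0.03285327082620798), 827) (array([ 0.59947545, -0.24876443]), np.float64(0.03102836521571582), 1618)
```

View pics/w3.png

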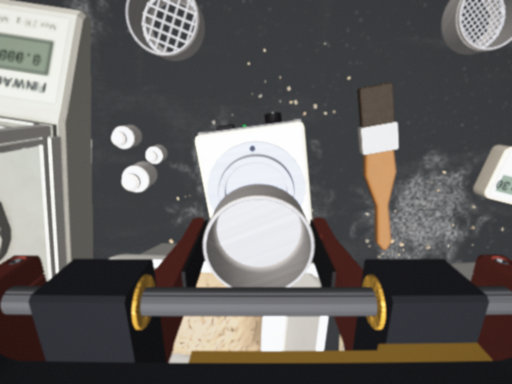

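>>> {"api": "jog_arm", "payload": {"gripper": [-1,-1,-1,-1,-1,-1,-1,-1], "delta_pos": [[-0.3,-0.2,1.0],[0,0,2],[0,0,2],[0,0,1.5],[0,0,0.8],[0,0,0],[0,0,0],[0,0,0]], "angular": [[0,0,0],[0,0,0],[0,0,0],[0,0,0],[0,0,0],[0,0,0],[0,0,0],[0,0,0]]}}

```text
time_s: 7.02
tcp_pos: [0.6053, -0.2523, 0.0912]
eef_rot: [[-1.0, 0.001, 0.002], [0.001, 1.0, -0.001], [-0.002, -0.001, -1.0]]
contact_force: [1.2, -0.3, -0.8]
grip_width: 0.736
```

```bash
python3 - <<'E'
from h import *
o,d,C,P=shot("wrist","w4"); print(o["tcp_pos"],o["grip_width"],o["contact_force"],o["eef_rot"].round(4).tolist())
print(rim(P,o["tcp_pos"][:2],o["tcp_pos"][2]+.019,tol=.003,rmax=.036,rmin=.026))
o,d,C,P=shot("top","t4"); print(rim(P,o["tcp_pos"][:2],o["tcp_pos"][2]+.019,tol=.003,rmax=.036,rmin=.026))
E
```

```text
[ 0.60534391 -0.25228477  0.09122943] 0.7358305283208287 [ 1.15002215 -0.28354821 -0.82510724] [[-1.0, 0.0006, 0.0021], [0.0006, 1.0, -0.001], [-0.0021, -0.001, -1.0]]
(array([ 0.60396705, -0.25148703]), np.float64(0.031036670505350635), 1652)
(None, 0, 9)
```

>>> {"api": "jog_arm", "payload": {"gripper": [-1,-1,-1,-1], "delta_pos": [[0,0,0],[0,0,0],[0,0,0],[0,0,0]], "angular": [[0,0,0],[0,0,0],[0,0,0],[0,0,0]]}}

```text
time_s: 7.45
tcp_pos: [0.605, -0.2521, 0.0898]
eef_rot: [[-1.0, 0.001, 0.0], [0.001, 1.0, -0.0], [-0.0, -0.0, -1.0]]
contact_force: [0.4, 0.2, -1.4]
grip_width: 0.732
```

>>> {"api": "jog_arm", "payload": {"gripper": [-1,-1,-1,-1,-1,-1,-1,-1], "delta_pos": [[0.15,0.1,0],[0,0,0.5],[0,0,0.4],[0,0,0.3],[0,0,0.2],[0,0,0],[0,0,0],[0,0,0]], "angular": [[0,0,0],[0,0,0],[0,0,0],[0,0,0],[0,0,0],[0,0,0],[0,0,0],[0,0,0]]}}

```text
time_s: 8.12
tcp_pos: [0.6034, -0.251, 0.0757]
eef_rot: [[-1.0, 0.001, 0.0], [0.001, 1.0, -0.0], [-0.0, -0.0, -1.0]]
contact_force: [-1.0, 1.3, 2.1]
grip_width: 0.73
```

>>> {"api": "jog_arm", "payload": {"gripper": [-1,-1,-1], "delta_pos": [[0,0,0.1],[0,0,0],[0,0,0]], "angular": [[0,0,0],[0,0,0],[0,0,0]]}}

```text
time_s: 8.37
tcp_pos: [0.6035, -0.2511, 0.0757]
eef_rot: [[-1.0, 0.001, 0.001], [0.001, 1.0, -0.0], [-0.001, -0.0, -1.0]]
contact_force: [-2.4, 1.6, 4.5]
grip_width: 0.733
```

```bash
python3 - <<'E'
from h import *
o,d,C,P=shot("wrist","w5"); print(o["tcp_pos"],o["contact_force"],o["torque"])
q=P.reshape(-1,3);c=np.array([.6025,-.2505]); r=np.hypot(*(q[:,:2]-c).T); m=(r>.027)&(r<.034)&(q[:,2]>.085)&(q[:,2]<.105); print(np.percentile(q[m,2],[50,80,95]))
E
```

```text
[ 0.6034891  -0.2510957   0.07571114] [-2.35567323  1.62942554  4.49853895] [ 0.2189268   0.313079   -0.03217975]
[0.09412805 0.09674332 0.09963518]
```

View pics/w5.png

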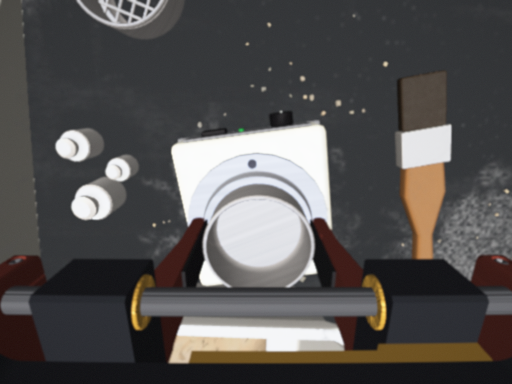

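>>> {"api": "jog_arm", "payload": {"gripper": [1,1,1,1,1,1,1,1], "delta_pos": [[0,0,0],[0,0,0],[0,0,0],[0,0,0],[0,0,-2],[0,0,-3.5],[0,0,-3.5],[0,0,-3.5]], "angular": [[0,0,0],[0,0,0],[0,0,0],[0,0,0],[0,0,0],[0,0,0],[0,0,0],[0,0,0]]}}

```text
time_s: 9.08
tcp_pos: [0.603, -0.2509, 0.2003]
eef_rot: [[-1.0, 0.001, -0.001], [0.001, 1.0, 0.001], [0.001, 0.001, -1.0]]
contact_force: [0.3, -0.9, -0.0]
grip_width: 0.998
```

>>> {"api": "jog_arm", "payload": {"gripper": [1,1,1,1,1,1,1,1], "delta_pos": [[2,0,0],[3.7,0,0],[3.7,0,0],[3.7,0,0],[2.0,0,0],[0,0,0],[0,0,0],[0,0,0]], "angular": [[0,0,0],[0,0,0],[0,0,0],[0,0,0],[0,0,0],[0,0,0],[0,0,0],[0,0,0]]}}

```text
time_s: 9.75
tcp_pos: [0.453, -0.251, 0.1997]
eef_rot: [[-1.0, 0.001, 0.001], [0.001, 1.0, -0.0], [-0.001, -0.0, -1.0]]
contact_force: [0.7, 0.9, 0.3]
grip_width: 0.998
```

```bash
python3 - <<'E'
from h import *
o,d,C,P=shot("wrist","w6"); print(o["tcp_pos"],o["contact_force"],o["eef_rot"].round(3).tolist())
c,R,n=rim(P,(.6025,-.2505),.095); print("pan",c,R,n)
for nm,c,h in [("coarse",(.4446,-.335),.044),("med",(.4385,-.032),.036)]: print(nm,rim(P,c,h))
q=P.reshape(-1,3);c=np.array([.6025,-.2505]); r=np.hypot(*(q[:,:2]-c).T); m=(r>.027)&(r<.034)&(q[:,2]>.091)&(q[:,2]<.1);q=q[m]
print(np.linalg.lstsq(np.c_[q[:,:2]-c,np.ones(len(q))],q[:,2],rcond=None)[0])
o,d,C,P=shot("top","t6"); print("pan top",rim(P,(.6025,-.2505),.095))
E
```

```text
[ 0.45297033 -0.25100726  0.19967542] [0.67792512 0.89971707 0.32830089] [[-1.0, 0.001, 0.001], [0.001, 1.0, -0.0], [-0.001, -0.0, -1.0]]
pan [ 0.60231065 -0.24997712] 0.031176877038469237 235
coarse (array([ 0.44434992, -0.33439955]), np.float64(0.030920293734608292), 399)
med (array([ 0.43738269, -0.03218674]), np.float64(0.030739297769702554), 476)
[ 0.02503025 -0.00209679  0.09401033]
pan top (array([ 0.60298868, -0.25130156]), np.float64(0.030210151816893283), 91)
```

View pics/w6.png

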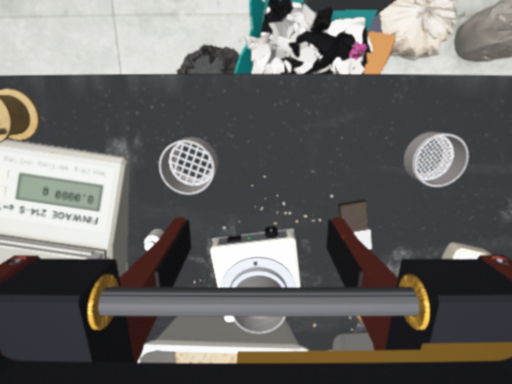

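>>> {"api": "jog_arm", "payload": {"gripper": [1,1,1,1,1,1,1,1], "delta_pos": [[0.2,2,0],[0.2,4,0],[0.2,4,0],[0.2,4,0],[0.2,4,0],[0.2,4,0],[0.2,4,0],[0.2,4,0]], "angular": [[0,0,0],[0,0,0],[0,0,0],[0,0,0],[0,0,0],[0,0,0],[0,0,0],[0,0,0]]}}

```text
time_s: 10.52
tcp_pos: [0.4367, 0.0514, 0.1995]
eef_rot: [[-1.0, -0.0, -0.0], [-0.0, 1.0, 0.0], [0.0, 0.0, -1.0]]
contact_force: [0.5, -0.6, 0.5]
grip_width: 0.997
```

>>> {"api": "jog_arm", "payload": {"gripper": [1,1,1,1,1,1,1,1], "delta_pos": [[0.2,4,0],[0.2,4,0],[0.2,4,0],[0.2,4,0],[0,4,0],[0,3,0],[0,2.2,0],[0,0,0]], "angular": [[0,0,0],[0,0,0],[0,0,0],[0,0,0],[0,0,0],[0,0,0],[0,0,0],[0,0,0]]}}

```text
time_s: 11.18
tcp_pos: [0.428, 0.3055, 0.1982]
eef_rot: [[-1.0, -0.005, -0.002], [-0.005, 1.0, 0.0], [0.002, 0.0, -1.0]]
contact_force: [0.3, 0.1, -1.1]
grip_width: 1.002
```

>>> {"api": "jog_arm", "payload": {"gripper": [1,1,1], "delta_pos": [[0,0,0],[0,0,0],[0,0,0]], "angular": [[0,0,0],[0,0,0],[0,0,0]]}}

```text
time_s: 11.43
tcp_pos: [0.4291, 0.3004, 0.1996]
eef_rot: [[-1.0, 0.001, -0.0], [0.001, 1.0, -0.0], [0.0, -0.0, -1.0]]
contact_force: [-0.0, -0.7, -0.1]
grip_width: 0.997
```

```bash
python3 - <<'E'
from h import *
o,d,C,P=shot("wrist","w7"); print(o["tcp_pos"],o["contact_force"],o["eef_rot"].round(3).tolist())
for nm,c,h in [("fine",(.43,.302),.028),("med",(.4385,-.032),.036)]: print(nm,rim(P,c,h))
E
```

```text
[0.4290527  0.300362   0.19958388] [-0.03049081 -0.71534934 -0.06654305] [[-1.0, 0.001, -0.0], [0.001, 1.0, -0.0], [0.0, -0.0, -1.0]]
fine (array([0.42909267, 0.30451386]), np.float64(0.030872858473492467), 326)
med (array([ 0.4379726 , -0.03113963]), np.float64(0.031136367187992658), 199)
```

View pics/w7.png

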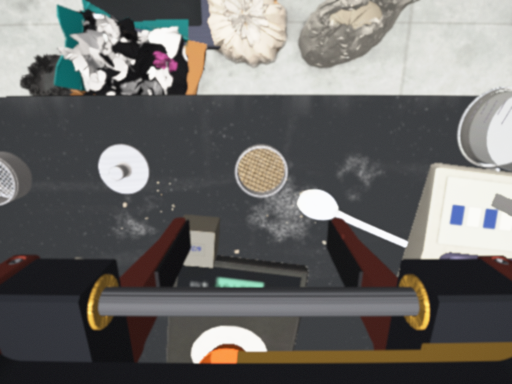

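>>> {"api": "jog_arm", "payload": {"gripper": [1,1,1,1,1,1,1,1], "delta_pos": [[0,0.4,2],[0,0,3.5],[0,0,3.5],[0,0,3.5],[0,0,3],[0,0,1.7],[0,0,0.8],[0,0,0.5]], "angular": [[0,0,0],[0,0,0],[0,0,0],[0,0,0],[0,0,0],[0,0,0],[0,0,0],[0,0,0]]}}

```text
time_s: 12.15
tcp_pos: [0.4285, 0.304, 0.0136]
eef_rot: [[-1.0, 0.002, -0.001], [0.002, 1.0, -0.001], [0.001, -0.001, -1.0]]
contact_force: [-0.1, -0.2, 0.4]
grip_width: 1.0
```

>>> {"api": "jog_arm", "payload": {"gripper": [1,1,1,1], "delta_pos": [[0,0,0],[0,0,0],[0,0,0],[0,0,0]], "angular": [[0,0,0],[0,0,0],[0,0,0],[0,0,0]]}}

```text
time_s: 12.48
tcp_pos: [0.4296, 0.3055, 0.0164]
eef_rot: [[-1.0, 0.001, 0.002], [0.001, 1.0, 0.001], [-0.002, 0.001, -1.0]]
contact_force: [-1.0, -0.4, 0.2]
grip_width: 1.002
```

>>> {"api": "jog_arm", "payload": {"gripper": [1,1,-1,-1,-1,-1,-1,-1], "delta_pos": [[0,-0.1,0.4],[0,0,0],[0,0,0],[0,0,0],[0,0,0],[0,0,0],[0,0,0],[0,0,0]], "angular": [[0,0,0],[0,0,0],[0,0,0],[0,0,0],[0,0,0],[0,0,0],[0,0,0],[0,0,0]]}}

```text
time_s: 13.15
tcp_pos: [0.4287, 0.3041, 0.0107]
eef_rot: [[-1.0, 0.001, -0.0], [0.001, 1.0, 0.0], [0.0, 0.0, -1.0]]
contact_force: [-0.5, -0.3, 0.6]
grip_width: 0.725
```

>>> {"api": "jog_arm", "payload": {"gripper": [-1,-1,-1], "delta_pos": [[0,0,0],[0,0,0],[0,0,0]], "angular": [[0,0,0],[0,0,0],[0,0,0]]}}

```text
time_s: 13.4
tcp_pos: [0.4287, 0.3041, 0.0107]
eef_rot: [[-1.0, 0.001, 0.0], [0.001, 1.0, 0.0], [-0.0, 0.0, -1.0]]
contact_force: [-0.2, -0.6, 0.1]
grip_width: 0.728
```

```bash
cat >> h.py <<'E'
def held(tag,off,h):
    """rim centre and tilt of held piece; off = underside below TCP, h = height"""
    o,d,C,P=shot("wrist",tag); t=o["tcp_pos"]; z=t[2]-off+h
    q=P.reshape(-1,3); r=np.hypot(*(q[:,:2]-t[:2]).T); m=(r>.024)&(r<.036)&(abs(q[:,2]-z)<.012)
    c,R,n=rim(P,t[:2],z,tol=.003,rmax=.036,rmin=.026)
    print("tcp",t.round(4),"held",c,"R",R,n,"rel",(c-t[:2]).round(4) if c is not None else None,"F",o["contact_force"].round(1),"gw",round(o["grip_width"],3), "rot",o["eef_rot"][:,2].round(4))
E
python3 - <<'E'
from h import *
held("w8",.0125,.028)
E
```

```text
tcp [0.4287 0.3041 0.0107] held [0.42844359 0.3048736 ] R 0.03100386338619528 1098 rel [-0.0003  0.0008] F [-0.2 -0.6  0.1] gw 0.728 rot [ 0.e+00  1.e-04 -1.e+00]
```

View pics/w8.png

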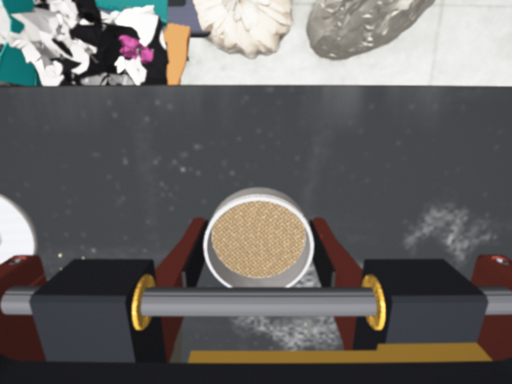

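>>> {"api": "jog_arm", "payload": {"gripper": [-1,-1,-1,-1,-1,-1,-1,-1], "delta_pos": [[0,0,-1],[0,0,-2.5],[0,0,-3.5],[0,0,-3.5],[0,0,-3.5],[0,0,-2.5],[0,0,-1],[-0.6,-1.8,0]], "angular": [[0,0,0],[0,0,0],[0,0,0],[0,0,0],[0,0,0],[0,0,0],[0,0,0],[0,0,0]]}}

```text
time_s: 14.12
tcp_pos: [0.435, 0.2884, 0.1894]
eef_rot: [[-1.0, -0.002, 0.004], [-0.002, 1.0, 0.004], [-0.004, 0.004, -1.0]]
contact_force: [0.1, 0.3, -2.3]
grip_width: 0.73
```

>>> {"api": "jog_arm", "payload": {"gripper": [-1,-1,-1,-1,-1,-1,-1,-1], "delta_pos": [[-1.2,-3.7,0],[-1.2,-3.7,0],[-1.2,-3.7,0],[-1.2,-3.7,0],[-1.2,-3.7,0],[-1.2,-3.7,0],[-1.2,-3.7,0],[-1.2,-3.7,0]], "angular": [[0,0,0],[0,0,0],[0,0,0],[0,0,0],[0,0,0],[0,0,0],[0,0,0],[0,0,0]]}}

```text
time_s: 14.78
tcp_pos: [0.5303, -0.0119, 0.1846]
eef_rot: [[-1.0, 0.001, -0.002], [0.001, 1.0, 0.0], [0.002, 0.0, -1.0]]
contact_force: [0.3, 0.4, -1.2]
grip_width: 0.728
```

>>> {"api": "jog_arm", "payload": {"gripper": [-1,-1,-1,-1,-1,-1,-1,-1], "delta_pos": [[-1.2,-3.7,0],[-1.2,-3.7,0],[-1.2,-3.7,0],[-1.2,-3.7,0],[-1.2,-3.7,0],[-0.8,-3.7,0],[-0.4,-2,0],[0,0,0]], "angular": [[0,0,0],[0,0,0],[0,0,0],[0,0,0],[0,0,0],[0,0,0],[0,0,0],[0,0,0]]}}

```text
time_s: 15.45
tcp_pos: [0.6016, -0.2564, 0.1828]
eef_rot: [[-1.0, 0.005, -0.004], [0.005, 1.0, 0.0], [0.004, 0.0, -1.0]]
contact_force: [0.5, 0.3, -1.4]
grip_width: 0.727
```

>>> {"api": "jog_arm", "payload": {"gripper": [-1,-1,-1,-1], "delta_pos": [[0,0,0],[0,0,0],[0,0,0],[0,0,0]], "angular": [[0,0,0],[0,0,0],[0,0,0],[0,0,0]]}}

```text
time_s: 15.78
tcp_pos: [0.6025, -0.2506, 0.1859]
eef_rot: [[-1.0, -0.001, 0.0], [-0.001, 1.0, 0.0], [-0.0, 0.0, -1.0]]
contact_force: [-0.1, 0.0, -0.6]
grip_width: 0.732
```

```bash
python3 - <<'E'
from h import *
held("w9",.0107,.028)
E
```

```text
tcp [ 0.6025 -0.2506  0.1859] held [ 0.60255239 -0.24976561] R 0.030993961304221045 1524 rel [0.0001 0.0008] F [-0.1  0.  -0.6] gw 0.732 rot [ 3.e-04  2.e-04 -1.e+00]
```

View pics/w9.png

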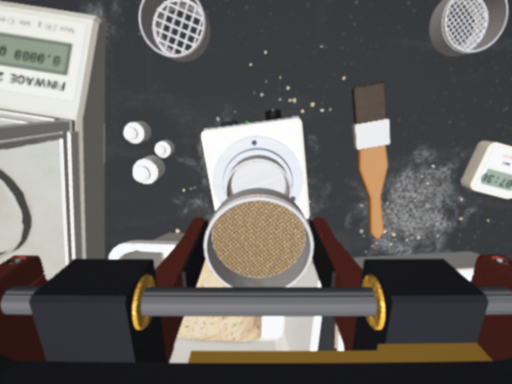

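>>> {"api": "jog_arm", "payload": {"gripper": [-1,-1,-1,-1,-1,-1,-1,-1], "delta_pos": [[0,0,1.2],[0,0,2.2],[0,0,2],[0,0,1.2],[0,0,0.6],[0,0,0],[0,0,0],[0,0,0]], "angular": [[0,0,0],[0,0,0],[0,0,0],[0,0,0],[0,0,0],[0,0,0],[0,0,0],[0,0,0]]}}

```text
time_s: 16.5
tcp_pos: [0.603, -0.2523, 0.1152]
eef_rot: [[-1.0, 0.0, 0.002], [0.0, 1.0, -0.001], [-0.002, -0.001, -1.0]]
contact_force: [-0.1, 0.4, -1.5]
grip_width: 0.729
```

>>> {"api": "jog_arm", "payload": {"gripper": [-1,-1,-1], "delta_pos": [[0,0,0],[0,0,0],[0,0,0]], "angular": [[0,0,0],[0,0,0],[0,0,0]]}}

```text
time_s: 16.75
tcp_pos: [0.6027, -0.2523, 0.1146]
eef_rot: [[-1.0, 0.001, 0.001], [0.001, 1.0, -0.001], [-0.001, -0.001, -1.0]]
contact_force: [0.1, -0.2, -2.2]
grip_width: 0.731
```

>>> {"api": "jog_arm", "payload": {"gripper": [-1,-1,-1,-1,-1,-1,-1,-1], "delta_pos": [[0,0.1,0.3],[0,0,0.4],[0,0,0.4],[0,0,0.3],[0,0,0.2],[0,0,0.1],[0,0,0],[0,0,0]], "angular": [[0,0,0],[0,0,0],[0,0,0],[0,0,0],[0,0,0],[0,0,0],[0,0,0],[0,0,0]]}}

```text
time_s: 17.42
tcp_pos: [0.6023, -0.251, 0.0977]
eef_rot: [[-1.0, 0.001, 0.0], [0.001, 1.0, -0.0], [-0.0, -0.0, -1.0]]
contact_force: [-3.4, 1.8, 4.8]
grip_width: 0.73
```

>>> {"api": "jog_arm", "payload": {"gripper": [-1,-1,-1,-1], "delta_pos": [[0,0,0.1],[0,0,0],[0,0,0],[0,0,0]], "angular": [[0,0,0],[0,0,0],[0,0,0],[0,0,0]]}}

```text
time_s: 17.75
tcp_pos: [0.6024, -0.251, 0.0976]
eef_rot: [[-1.0, 0.001, 0.001], [0.001, 1.0, -0.0], [-0.001, -0.0, -1.0]]
contact_force: [-4.3, 2.5, 8.8]
grip_width: 0.729
```

>>> {"api": "jog_arm", "payload": {"gripper": [1,1,1,1,1,1,1,1], "delta_pos": [[0,0,-0.1],[0,0,0],[0,0,0],[0,0,0],[0,0,-2],[0,0,-3],[0,0,-3],[0,0,-2]], "angular": [[0,0,0],[0,0,0],[0,0,0],[0,0,0],[0,0,0],[0,0,0],[0,0,0],[0,0,0]]}}

```text
time_s: 18.42
tcp_pos: [0.6028, -0.2513, 0.1994]
eef_rot: [[-1.0, 0.001, 0.002], [0.001, 1.0, -0.001], [-0.002, -0.001, -1.0]]
contact_force: [0.1, 0.5, 0.5]
grip_width: 0.997
```

>>> {"api": "jog_arm", "payload": {"gripper": [1,1,1,1,1,1,1,1], "delta_pos": [[2,2.2,0],[2.6,3.2,0],[2.6,3.2,0],[2.6,3.2,0],[2.6,3.2,0],[2.6,3.2,0],[1.5,3.6,0],[0,0,0]], "angular": [[0,0,0],[0,0,0],[0,0,0],[0,0,0],[0,0,0],[0,0,0],[0,0,0],[0,0,0]]}}

```text
time_s: 19.08
tcp_pos: [0.4355, -0.0284, 0.1973]
eef_rot: [[-1.0, -0.004, 0.001], [-0.004, 1.0, 0.002], [-0.001, 0.002, -1.0]]
contact_force: [-0.3, -0.6, 0.7]
grip_width: 0.997
```

>>> {"api": "jog_arm", "payload": {"gripper": [1,1,1,1], "delta_pos": [[0,0,0],[0,0,0],[0,0,0],[0,0,0]], "angular": [[0,0,0],[0,0,0],[0,0,0],[0,0,0]]}}

```text
time_s: 19.42
tcp_pos: [0.4379, -0.0339, 0.1962]
eef_rot: [[-1.0, 0.002, -0.001], [0.002, 1.0, -0.0], [0.001, -0.0, -1.0]]
contact_force: [-0.2, -0.4, -0.5]
grip_width: 1.0
```

```bash
python3 - <<'E'
from h import *
o,d,C,P=shot("wrist","w10"); print(o["tcp_pos"],o["contact_force"],o["eef_rot"].round(3).tolist())
print("med",rim(P,(.4385,-.032),.036),"fine",rim(P,(.6025,-.2505),.115))
o,d,C,P=shot("top","t10"); print("fine top",rim(P,(.6025,-.2505),.115))
z=cv2.resize(d["frame"][120:200,300:400],None,fx=6,fy=6,interpolation=cv2.INTER_CUBIC);cv2.imwrite("pics/t10z.png",z)
E
```

```text
[ 0.4379033  -0.03394841  0.19619936] [-0.19568214 -0.40189609 -0.4828686 ] [[-1.0, 0.002, -0.001], [0.002, 1.0, -0.0], [0.001, -0.0, -1.0]]
med (array([ 0.4373185 , -0.03137968]), np.float64(0.03082900876468678), 348) fine (None, 0, 0)
fine top (array([ 0.60325325, -0.25119204]), np.float64(0.03048199497643064), 95)
```

View pics/w10.png

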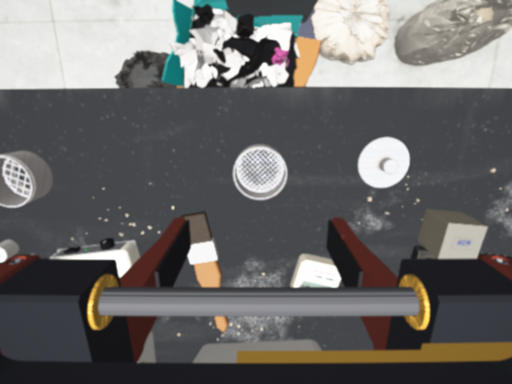

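View pics/t10z.png

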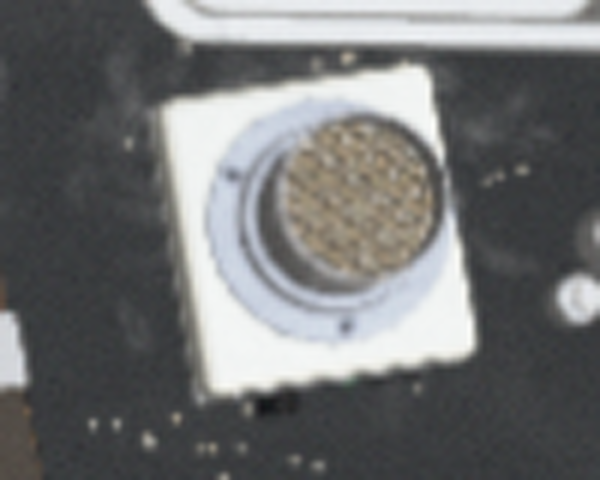

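>>> {"api": "jog_arm", "payload": {"gripper": [1,1,1,1,1,1,1,1], "delta_pos": [[0,0.2,2],[0,0,3.5],[0,0,3.5],[0,0,3.5],[0,0,3],[0,0,1.7],[0,0,0.8],[0,0,0.2]], "angular": [[0,0,0],[0,0,0],[0,0,0],[0,0,0],[0,0,0],[0,0,0],[0,0,0],[0,0,0]]}}

```text
time_s: 20.18
tcp_pos: [0.4365, -0.0312, 0.0128]
eef_rot: [[-1.0, 0.001, -0.004], [0.001, 1.0, 0.0], [0.004, 0.0, -1.0]]
contact_force: [0.3, 0.0, 0.2]
grip_width: 0.996
```

>>> {"api": "jog_arm", "payload": {"gripper": [1,1,1,1], "delta_pos": [[0,0,0],[0,0,0],[0,0,0],[0,0,0]], "angular": [[0,0,0],[0,0,0],[0,0,0],[0,0,0]]}}

```text
time_s: 20.52
tcp_pos: [0.4385, -0.0311, 0.0162]
eef_rot: [[-1.0, 0.001, 0.003], [0.001, 1.0, -0.0], [-0.003, -0.0, -1.0]]
contact_force: [-0.6, 0.0, 0.1]
grip_width: 0.996
```

>>> {"api": "jog_arm", "payload": {"gripper": [1,1,-1,-1,-1,-1,-1,-1], "delta_pos": [[0.1,0,0.3],[0,0,0],[0,0,0],[0,0,0],[0,0,0],[0,0,0],[0,0,0],[0,0,0]], "angular": [[0,0,0],[0,0,0],[0,0,0],[0,0,0],[0,0,0],[0,0,0],[0,0,0],[0,0,0]]}}

```text
time_s: 21.18
tcp_pos: [0.4366, -0.031, 0.0117]
eef_rot: [[-1.0, 0.001, 0.0], [0.001, 1.0, -0.0], [-0.0, -0.0, -1.0]]
contact_force: [0.7, -0.5, 1.2]
grip_width: 0.732
```

>>> {"api": "jog_arm", "payload": {"gripper": [-1,-1,-1], "delta_pos": [[0,0,0],[0,0,0],[0,0,0]], "angular": [[0,0,0],[0,0,0],[0,0,0]]}}

```text
time_s: 21.43
tcp_pos: [0.4366, -0.031, 0.0117]
eef_rot: [[-1.0, 0.001, 0.0], [0.001, 1.0, -0.0], [-0.0, -0.0, -1.0]]
contact_force: [-1.1, -0.7, 0.0]
grip_width: 0.734
```

```bash
python3 - <<'E'
from h import *
held("w11",.0115,.036)
E
```

```text
tcp [ 0.4366 -0.031   0.0117] held [ 0.43710405 -0.03021631] R 0.031052058047838258 1445 rel [0.0006 0.0008] F [-1.1 -0.7  0. ] gw 0.734 rot [ 0.e+00 -1.e-04 -1.e+00]
```

>>> {"api": "jog_arm", "payload": {"gripper": [-1,-1,-1,-1,-1,-1,-1,-1], "delta_pos": [[0,0,-1],[0,0,-2.5],[0,0,-3.5],[0,0,-3.5],[0,0,-3.5],[0,0,-3.5],[0,0,-1.5],[0,0,0]], "angular": [[0,0,0],[0,0,0],[0,0,0],[0,0,0],[0,0,0],[0,0,0],[0,0,0],[0,0,0]]}}

```text
time_s: 22.15
tcp_pos: [0.4381, -0.0311, 0.2071]
eef_rot: [[-1.0, 0.0, 0.008], [0.0, 1.0, -0.001], [-0.008, -0.001, -1.0]]
contact_force: [0.2, 0.1, -0.7]
grip_width: 0.733
```

>>> {"api": "jog_arm", "payload": {"gripper": [-1,-1,-1,-1,-1,-1,-1,-1], "delta_pos": [[-1.5,-2,0],[-2.5,-3.2,0],[-2.5,-3.2,0],[-2.5,-3.2,0],[-2.5,-3.2,0],[-2.5,-3.2,0],[-1.5,-2.5,0],[-1,-1.5,0]], "angular": [[0,0,0],[0,0,0],[0,0,0],[0,0,0],[0,0,0],[0,0,0],[0,0,0],[0,0,0]]}}

```text
time_s: 22.82
tcp_pos: [0.6016, -0.2536, 0.1979]
eef_rot: [[-1.0, 0.002, -0.004], [0.002, 1.0, 0.002], [0.004, 0.001, -1.0]]
contact_force: [0.1, -0.5, -1.2]
grip_width: 0.736
```

>>> {"api": "jog_arm", "payload": {"gripper": [-1,-1,-1,-1], "delta_pos": [[0,0,0],[0,0,0],[0,0,0],[0,0,0]], "angular": [[0,0,0],[0,0,0],[0,0,0],[0,0,0]]}}

```text
time_s: 23.15
tcp_pos: [0.601, -0.2499, 0.2015]
eef_rot: [[-1.0, -0.0, -0.0], [-0.0, 1.0, 0.001], [0.0, 0.001, -1.0]]
contact_force: [-0.3, 0.6, -1.1]
grip_width: 0.732
```

```bash
python3 - <<'E'
from h import *
held("w12",.0117,.036)
E
```

```text
tcp [ 0.601  -0.2499  0.2015] held [ 0.60151038 -0.24912754] R 0.0310540044964693 1465 rel [0.0006 0.0008] F [-0.3  0.6 -1.1] gw 0.732 rot [-4.e-04  5.e-04 -1.e+00]
```

View pics/w12.png

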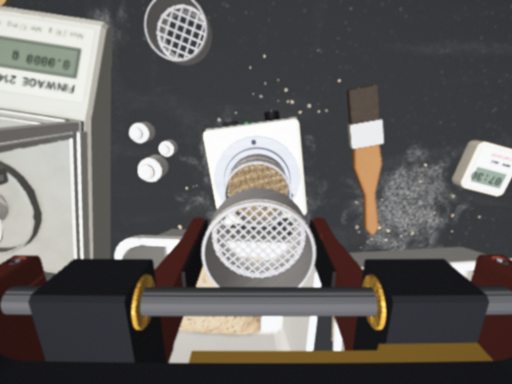

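>>> {"api": "jog_arm", "payload": {"gripper": [-1,-1,-1,-1,-1,-1,-1,-1], "delta_pos": [[-0.1,-0.1,1.2],[0,0,2],[0,0,2],[0,0,1.2],[0,0,0.4],[0,0,0],[0,0,0],[0,0,0]], "angular": [[0,0,0],[0,0,0],[0,0,0],[0,0,0],[0,0,0],[0,0,0],[0,0,0],[0,0,0]]}}

```text
time_s: 23.87
tcp_pos: [0.603, -0.2523, 0.1353]
eef_rot: [[-1.0, 0.001, 0.002], [0.001, 1.0, -0.001], [-0.002, -0.001, -1.0]]
contact_force: [0.1, -0.3, 0.2]
grip_width: 0.733
```

>>> {"api": "jog_arm", "payload": {"gripper": [-1,-1,-1], "delta_pos": [[0,0,0],[0,0,0],[0,0,0]], "angular": [[0,0,0],[0,0,0],[0,0,0]]}}

```text
time_s: 24.12
tcp_pos: [0.6027, -0.2522, 0.1345]
eef_rot: [[-1.0, 0.001, 0.001], [0.001, 1.0, -0.001], [-0.001, -0.001, -1.0]]
contact_force: [-0.2, 0.2, -1.3]
grip_width: 0.729
```

>>> {"api": "jog_arm", "payload": {"gripper": [-1,-1,-1,-1,-1,-1,-1,-1], "delta_pos": [[0.05,0.1,0.2],[0,0,0.4],[0,0,0.4],[0,0,0.3],[0,0,0.2],[0,0,0.1],[0,0,0],[0,0,0]], "angular": [[0,0,0],[0,0,0],[0,0,0],[0,0,0],[0,0,0],[0,0,0],[0,0,0],[0,0,0]]}}

```text
time_s: 24.78
tcp_pos: [0.6018, -0.251, 0.1187]
eef_rot: [[-1.0, 0.001, 0.0], [0.001, 1.0, -0.0], [-0.0, -0.0, -1.0]]
contact_force: [-2.6, 2.5, 5.0]
grip_width: 0.735
```

>>> {"api": "jog_arm", "payload": {"gripper": [-1,-1,-1,-1], "delta_pos": [[0,0,0.1],[0,0,0],[0,0,0],[0,0,0]], "angular": [[0,0,0],[0,0,0],[0,0,0],[0,0,0]]}}

```text
time_s: 25.12
tcp_pos: [0.6019, -0.251, 0.1186]
eef_rot: [[-1.0, 0.001, 0.001], [0.001, 1.0, -0.0], [-0.001, -0.0, -1.0]]
contact_force: [-4.3, 1.5, 8.9]
grip_width: 0.734
```

>>> {"api": "jog_arm", "payload": {"gripper": [1,1,1,1,1,1,1,1], "delta_pos": [[0,0,-0.1],[0,0,0],[0,0,0],[0,0,0],[0,0,-2],[0,0,-3],[0,0,-2],[0,0,-1]], "angular": [[0,0,0],[0,0,0],[0,0,0],[0,0,0],[0,0,0],[0,0,0],[0,0,0],[0,0,0]]}}

```text
time_s: 25.78
tcp_pos: [0.6027, -0.2514, 0.201]
eef_rot: [[-1.0, 0.001, 0.004], [0.001, 1.0, -0.002], [-0.004, -0.002, -1.0]]
contact_force: [0.1, 0.1, 1.5]
grip_width: 1.001
```

>>> {"api": "jog_arm", "payload": {"gripper": [1,1,1,1,1,1,1,1], "delta_pos": [[2,0,0],[3.5,0,0],[3.5,0,0],[3.5,-1.5,0],[2.2,-3,0],[1,-2.4,0],[0,-1.4,0],[0,0,0]], "angular": [[0,0,0],[0,0,0],[0,0,0],[0,0,0],[0,0,0],[0,0,0],[0,0,0],[0,0,0]]}}

```text
time_s: 26.45
tcp_pos: [0.4441, -0.3361, 0.1965]
eef_rot: [[-1.0, 0.004, -0.001], [0.004, 1.0, 0.0], [0.001, 0.0, -1.0]]
contact_force: [0.3, -0.2, -0.5]
grip_width: 1.0
```

>>> {"api": "jog_arm", "payload": {"gripper": [1,1,1,1], "delta_pos": [[0,0,0],[0,0,0],[0,0,0],[0,0,0]], "angular": [[0,0,0],[0,0,0],[0,0,0],[0,0,0]]}}

```text
time_s: 26.78
tcp_pos: [0.4456, -0.333, 0.1975]
eef_rot: [[-1.0, -0.001, -0.0], [-0.001, 1.0, 0.0], [0.0, 0.0, -1.0]]
contact_force: [0.1, -1.2, -0.4]
grip_width: 1.003
```

```bash
python3 - <<'E'
from h import *
o,d,C,P=shot("wrist","w13"); print(o["tcp_pos"],o["contact_force"],o["eef_rot"].round(3).tolist())
print("coarse",rim(P,(.4445,-.3345),.044),"med",rim(P,(.6025,-.2505),.143))
o,d,C,P=shot("top","t13"); print("med top",rim(P,(.6025,-.2505),.143))
z=cv2.resize(d["frame"][120:200,300:400],None,fx=6,fy=6,interpolation=cv2.INTER_CUBIC);cv2.imwrite("pics/t13z.png",z)
E
```

```text
[ 0.44559075 -0.33296581  0.19747326] [ 0.12409719 -1.23831861 -0.44648262] [[-1.0, -0.001, -0.0], [-0.001, 1.0, 0.0], [0.0, 0.0, -1.0]]
coarse (array([ 0.44420816, -0.33461633]), np.float64(0.03087111280625908), 369) med (array([ 0.60228026, -0.25074893]), np.float64(0.0312342029929399), 351)
med top (array([ 0.6030085 , -0.25111386]), np.float64(0.030626359856762306), 103)
```

View pics/w13.png

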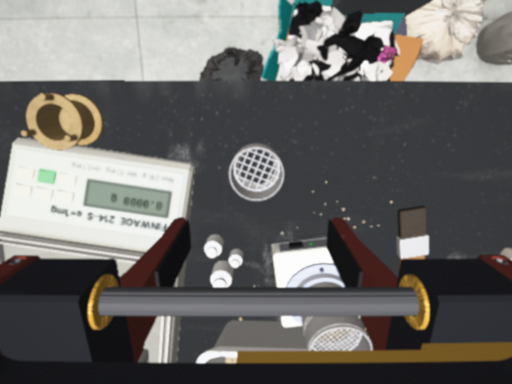

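View pics/t13z.png

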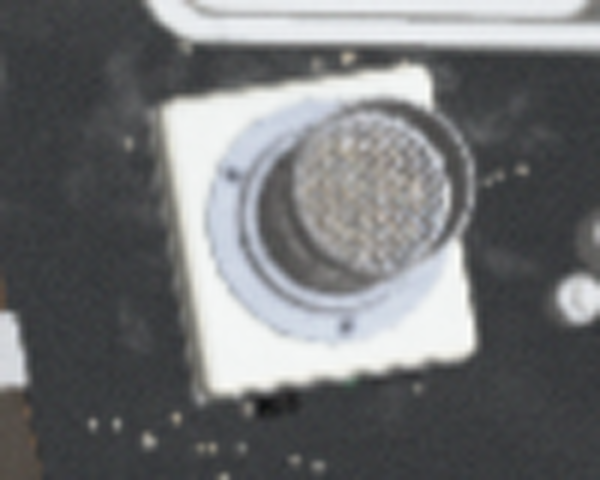

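>>> {"api": "jog_arm", "payload": {"gripper": [1,1,1,1,1,1,1,1], "delta_pos": [[0.1,-0.2,2],[0,0,3.5],[0,0,3.5],[0,0,3.5],[0,0,2.5],[0,0,1.5],[0,0,0.7],[0,0,0.2]], "angular": [[0,0,0],[0,0,0],[0,0,0],[0,0,0],[0,0,0],[0,0,0],[0,0,0],[0,0,0]]}}

```text
time_s: 27.55
tcp_pos: [0.4434, -0.3351, 0.0221]
eef_rot: [[-1.0, 0.0, -0.002], [0.0, 1.0, 0.002], [0.002, 0.002, -1.0]]
contact_force: [0.1, 0.4, 0.5]
grip_width: 1.0
```

>>> {"api": "jog_arm", "payload": {"gripper": [1,1,1,1,1], "delta_pos": [[0,0,0],[0,0,0],[0,0,0],[0,0,0],[0,0,0]], "angular": [[0,0,0],[0,0,0],[0,0,0],[0,0,0],[0,0,0]]}}

```text
time_s: 27.97
tcp_pos: [0.4443, -0.3364, 0.0247]
eef_rot: [[-1.0, 0.001, 0.001], [0.001, 1.0, -0.001], [-0.001, -0.001, -1.0]]
contact_force: [-0.8, -0.4, 0.1]
grip_width: 1.001
```

>>> {"api": "jog_arm", "payload": {"gripper": [1,1,-1,-1,-1,-1,-1,-1], "delta_pos": [[0,0.1,0.3],[0,0,0],[0,0,0],[0,0,0],[0,0,0],[0,0,0],[0,0,0],[0,0,0]], "angular": [[0,0,0],[0,0,0],[0,0,0],[0,0,0],[0,0,0],[0,0,0],[0,0,0],[0,0,0]]}}

```text
time_s: 28.63
tcp_pos: [0.4438, -0.335, 0.0206]
eef_rot: [[-1.0, 0.001, -0.0], [0.001, 1.0, -0.0], [0.0, -0.0, -1.0]]
contact_force: [0.4, -0.1, 0.4]
grip_width: 0.736
```

>>> {"api": "jog_arm", "payload": {"gripper": [-1,-1,-1], "delta_pos": [[0,0,0],[0,0,0],[0,0,0]], "angular": [[0,0,0],[0,0,0],[0,0,0]]}}

```text
time_s: 28.88
tcp_pos: [0.4438, -0.335, 0.0206]
eef_rot: [[-1.0, 0.001, 0.0], [0.001, 1.0, -0.0], [-0.0, -0.0, -1.0]]
contact_force: [0.0, -0.7, -0.5]
grip_width: 0.734
```

```bash
python3 - <<'E'
from h import *
t=sensors.get_obs()["tcp_pos"][2]
held("w14",t,.044)
E
```

```text
tcp [ 0.4438 -0.335   0.0206] held [ 0.44396935 -0.33422849] R 0.03107432970179336 1485 rel [0.0001 0.0008] F [ 0.  -0.7 -0.5] gw 0.734 rot [ 0.e+00 -1.e-04 -1.e+00]
```

>>> {"api": "jog_arm", "payload": {"gripper": [-1,-1,-1,-1,-1,-1,-1,-1], "delta_pos": [[0,0,-1],[0,0,-2.5],[0,0,-3.5],[0,0,-3.5],[0,0,-3.5],[0,0,-3.5],[0,0,-2],[0,0,-0.5]], "angular": [[0,0,0],[0,0,0],[0,0,0],[0,0,0],[0,0,0],[0,0,0],[0,0,0],[0,0,0]]}}

```text
time_s: 29.6
tcp_pos: [0.4448, -0.3358, 0.2267]
eef_rot: [[-1.0, 0.001, 0.006], [0.001, 1.0, -0.005], [-0.006, -0.005, -1.0]]
contact_force: [0.6, -0.0, -0.8]
grip_width: 0.729
```

>>> {"api": "jog_arm", "payload": {"gripper": [-1,-1,-1,-1,-1,-1,-1,-1], "delta_pos": [[0,1.4,0],[-1,2.8,0],[-2.5,2.5,0],[-3.3,1.7,0],[-3.3,0,0],[-3,0,0],[-2,0,0],[-0.75,0,0]], "angular": [[0,0,0],[0,0,0],[0,0,0],[0,0,0],[0,0,0],[0,0,0],[0,0,0],[0,0,0]]}}

```text
time_s: 30.27
tcp_pos: [0.6037, -0.2489, 0.2163]
eef_rot: [[-1.0, -0.002, -0.005], [-0.002, 1.0, 0.003], [0.005, 0.003, -1.0]]
contact_force: [0.0, 0.1, -1.3]
grip_width: 0.731
```

>>> {"api": "jog_arm", "payload": {"gripper": [-1,-1,-1,-1,-1], "delta_pos": [[0,0,0],[0,0,0],[0,0,0],[0,0,0],[0,0,0]], "angular": [[0,0,0],[0,0,0],[0,0,0],[0,0,0],[0,0,0]]}}

```text
time_s: 30.68
tcp_pos: [0.6016, -0.2513, 0.2213]
eef_rot: [[-1.0, 0.001, 0.001], [0.001, 1.0, -0.0], [-0.001, -0.0, -1.0]]
contact_force: [-0.0, -1.2, -0.5]
grip_width: 0.729
```

```bash
python3 - <<'E'
from h import *
held("w15",.0206,.044)
E
```

```text
tcp [ 0.6016 -0.2513  0.2213] held [ 0.60170724 -0.25058134] R 0.031058020509609006 1473 rel [0.0001 0.0008] F [-0.  -1.2 -0.5] gw 0.729 rot [ 7.e-04 -4.e-04 -1.e+00]
```

View pics/w15.png

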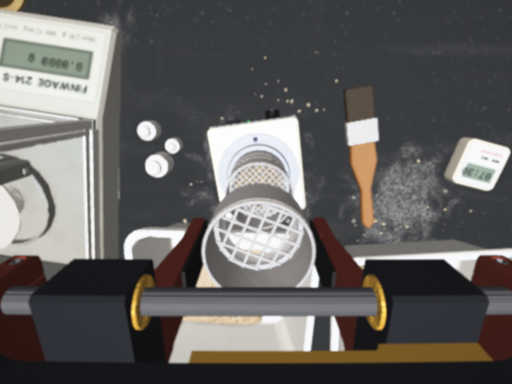

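Descend 5 cm, settle.

>>> {"api": "jog_arm", "payload": {"gripper": [-1,-1,-1,-1,-1,-1,-1,-1], "delta_pos": [[0,0,1],[0,0,1.5],[0,0,1.5],[0,0,0.8],[0,0,0.3],[0,0,0],[0,0,0],[0,0,0]], "angular": [[0,0,0],[0,0,0],[0,0,0],[0,0,0],[0,0,0],[0,0,0],[0,0,0],[0,0,0]]}}

```text
time_s: 31.4
tcp_pos: [0.6028, -0.2512, 0.1708]
eef_rot: [[-1.0, 0.001, 0.002], [0.001, 1.0, -0.001], [-0.002, -0.001, -1.0]]
contact_force: [-0.1, -0.3, -0.6]
grip_width: 0.729
```

>>> {"api": "jog_arm", "payload": {"gripper": [-1,-1,-1], "delta_pos": [[0,0,0],[0,0,0],[0,0,0]], "angular": [[0,0,0],[0,0,0],[0,0,0]]}}

```text
time_s: 31.65
tcp_pos: [0.6026, -0.2511, 0.1702]
eef_rot: [[-1.0, 0.001, 0.001], [0.001, 1.0, -0.0], [-0.001, -0.0, -1.0]]
contact_force: [0.4, -0.0, -1.3]
grip_width: 0.731
```

>>> {"api": "jog_arm", "payload": {"gripper": [-1,-1,-1,-1,-1,-1,-1,-1], "delta_pos": [[0,0,0.2],[0,0,0.3],[0,0,0.4],[0,0,0.3],[0,0,0.2],[0,0,0.1],[0,0,0],[0,0,0]], "angular": [[0,0,0],[0,0,0],[0,0,0],[0,0,0],[0,0,0],[0,0,0],[0,0,0],[0,0,0]]}}

```text
time_s: 32.32
tcp_pos: [0.6024, -0.251, 0.1556]
eef_rot: [[-1.0, 0.001, 0.001], [0.001, 1.0, -0.0], [-0.001, -0.0, -1.0]]
contact_force: [-2.5, 0.7, 4.1]
grip_width: 0.733
```

>>> {"api": "jog_arm", "payload": {"gripper": [-1,-1,-1,-1], "delta_pos": [[0,0,0.1],[0,0,0],[0,0,0],[0,0,0]], "angular": [[0,0,0],[0,0,0],[0,0,0],[0,0,0]]}}

```text
time_s: 32.65
tcp_pos: [0.6025, -0.251, 0.1555]
eef_rot: [[-1.0, 0.0, 0.002], [0.0, 1.0, -0.001], [-0.002, -0.001, -1.0]]
contact_force: [-2.9, 1.9, 7.8]
grip_width: 0.735
```

>>> {"api": "jog_arm", "payload": {"gripper": [1,1,1,1,1,1,1,1], "delta_pos": [[0,0,-0.1],[0,0,0],[0,0,0],[0,0,0],[0,0,-1.5],[0,0,-3],[0,0,-3],[0,0,-1]], "angular": [[0,0,0],[0,0,0],[0,0,0],[0,0,0],[0,0,0],[0,0,0],[0,0,0],[0,0,0]]}}

```text
time_s: 33.32
tcp_pos: [0.6032, -0.2515, 0.2445]
eef_rot: [[-1.0, 0.001, 0.005], [0.001, 1.0, -0.003], [-0.005, -0.003, -1.0]]
contact_force: [0.7, -0.7, 1.9]
grip_width: 0.999
```

>>> {"api": "jog_arm", "payload": {"gripper": [1,1,1,1,1,1,1,1], "delta_pos": [[1,2,0],[1.7,3.7,0],[1.7,3.7,0],[1.7,3.7,0],[1.7,3.7,0],[1.7,3.7,0],[1.7,3.7,0],[1.7,3.7,0]], "angular": [[0,0,0],[0,0,0],[0,0,0],[0,0,0],[0,0,0],[0,0,0],[0,0,0],[0,0,0]]}}

```text
time_s: 33.98
tcp_pos: [0.4724, 0.0295, 0.2385]
eef_rot: [[-1.0, 0.001, -0.001], [0.001, 1.0, 0.0], [0.001, 0.0, -1.0]]
contact_force: [0.9, 1.6, -0.2]
grip_width: 1.0
```

>>> {"api": "jog_arm", "payload": {"gripper": [1,1,1,1,1,1,1,1], "delta_pos": [[1.7,3.7,2],[1.6,3.2,2],[1,2.1,2],[0,0,1],[0,0,0],[0,0,0],[0,0,0],[0,0,0]], "angular": [[0,0,0],[0,0,0],[0,0,0],[0,0,0],[0,0,0],[0,0,0],[0,0,0],[0,0,0]]}}

```text
time_s: 34.65
tcp_pos: [0.433, 0.1141, 0.1724]
eef_rot: [[-1.0, 0.002, 0.002], [0.002, 1.0, 0.0], [-0.002, 0.0, -1.0]]
contact_force: [0.5, -0.1, 0.1]
grip_width: 1.001
```

```bash
python3 - <<'E'
from h import *
o,d,C,P=shot("wrist","w16"); print(o["tcp_pos"],o["contact_force"],o["eef_rot"].round(3).tolist())
q=P.reshape(-1,3); c=np.array([.4305,.127])
for lo,hi in [(.028,.036),(.008,.014)]:
    r=np.hypot(*(q[:,:2]-c).T); m=(r<.045)&(q[:,2]>lo)&(q[:,2]<hi)
    a=q[m][:,:2].astype(np.float32); print(lo,m.sum(),cv2.minEnclosingCircle(a),a.mean(0), np.median(q[m,2]))
o,d,C,P=shot("top","t16"); print("coarse top",rim(P,(.6025,-.2505),.179))
z=cv2.resize(d["frame"][120:200,300:400],None,fx=6,fy=6,interpolation=cv2.INTER_CUBIC);cv2.imwrite("pics/t16z.png",z)
E
```

```text
[0.43301069 0.1141093  0.17241857] [ 0.53452714 -0.06802273  0.1393437 ] [[-1.0, 0.002, 0.002], [0.002, 1.0, 0.0], [-0.002, 0.0, -1.0]]
0.028 205 ((0.42974036931991577, 0.12643854320049286), 0.009213165380060673) [0.42905736 0.1262089 ] 0.03330501562813942
0.008 1954 ((0.42976880073547363, 0.12613631784915924), 0.03284841403365135) [0.42864236 0.12631446] 0.012254589426207968
coarse top (array([ 0.60299734, -0.25080096]), np.float64(0.03141199432263989), 105)
```

View pics/w16.png

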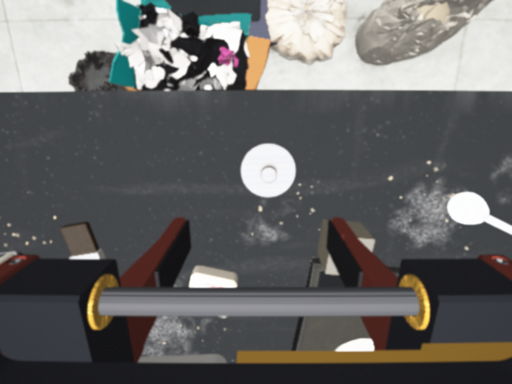

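View pics/t16z.png

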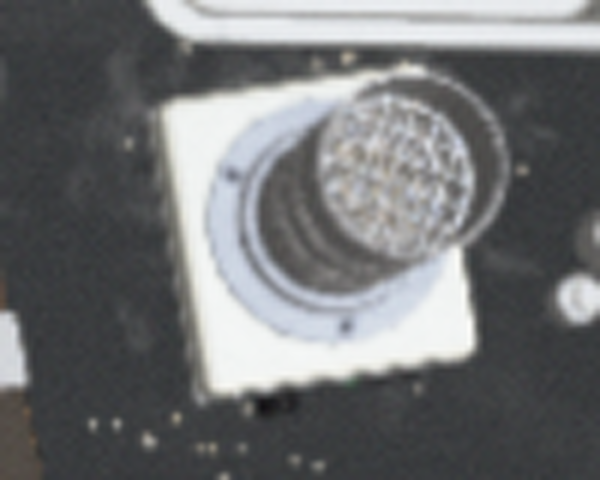

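>>> {"api": "jog_arm", "payload": {"gripper": [1,1,1,1,1,1,1,1], "delta_pos": [[0.3,1.1,2],[0,0,3.5],[0,0,3.5],[0,0,3],[0,0,1.7],[0,0,0.8],[0,0,0],[0,0,0]], "angular": [[0,0,0],[0,0,0],[0,0,0],[0,0,0],[0,0,0],[0,0,0],[0,0,0],[0,0,0]]}}

```text
time_s: 35.42
tcp_pos: [0.4297, 0.1259, 0.0273]
eef_rot: [[-1.0, 0.001, 0.001], [0.001, 1.0, 0.0], [-0.001, 0.0, -1.0]]
contact_force: [0.0, -1.0, 0.5]
grip_width: 1.002
```

>>> {"api": "jog_arm", "payload": {"gripper": [1,1,1,1,1,1], "delta_pos": [[0,0,0],[0,0,0],[0,0,0],[0,0,0],[0,0,0],[0,0,0]], "angular": [[0,0,0],[0,0,0],[0,0,0],[0,0,0],[0,0,0],[0,0,0]]}}

```text
time_s: 35.92
tcp_pos: [0.4291, 0.1261, 0.0266]
eef_rot: [[-1.0, 0.001, 0.0], [0.001, 1.0, 0.0], [-0.0, 0.0, -1.0]]
contact_force: [0.0, -0.1, 0.5]
grip_width: 0.999
```

```bash
python3 - <<'E'
from h import *
o,d,C,P=shot("wrist","w17"); print(o["tcp_pos"],o["contact_force"],o["eef_rot"].round(3).tolist())
q=P.reshape(-1,3); c=np.array([.4297,.126])
for lo,hi in [(.028,.036),(.008,.014)]:
    r=np.hypot(*(q[:,:2]-c).T); m=(r<.036)&(q[:,2]>lo)&(q[:,2]<hi)
    a=q[m][:,:2].astype(np.float32); print(lo,m.sum(),cv2.minEnclosingCircle(a),a.mean(0), np.median(q[m,2]))
E
```

```text
[0.42912176 0.12609818 0.02656317] [ 0.0206482  -0.1084652   0.51231721] [[-1.0, 0.001, 0.0], [0.001, 1.0, 0.0], [-0.0, 0.0, -1.0]]
0.028 640 ((0.42936062812805176, 0.12647776305675507), 0.0094607500359416) [0.42825586 0.1263217 ] 0.033442179990532186
0.008 5353 ((0.4297754466533661, 0.12648619711399078), 0.032966531813144684) [0.42718548 0.12627706] 0.01238713783129372
```

View pics/w17.png

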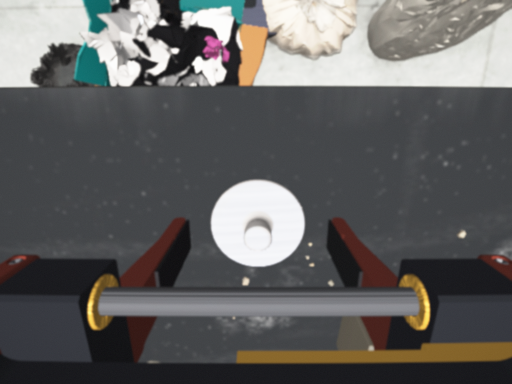

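>>> {"api": "jog_arm", "payload": {"gripper": [1,1,1,1,1,1,1], "delta_pos": [[0,-0.05,0.4],[0,0,0.4],[0,0,0.3],[0,0,0],[0,0,0],[0,0,0],[0,0,0]], "angular": [[0,0,0],[0,0,0],[0,0,0],[0,0,0],[0,0,0],[0,0,0],[0,0,0]]}}

```text
time_s: 36.55
tcp_pos: [0.4291, 0.1255, 0.0154]
eef_rot: [[-1.0, 0.001, 0.0], [0.001, 1.0, 0.0], [-0.0, 0.0, -1.0]]
contact_force: [-1.1, -0.1, -0.1]
grip_width: 1.0
```

>>> {"api": "jog_arm", "payload": {"gripper": [-1,-1,-1,-1,-1,-1,-1,-1], "delta_pos": [[0,0,0],[0,0,0],[0,0,0],[0,0,0],[0,0,0],[0,0,0],[0,0,0],[0,0,0]], "angular": [[0,0,0],[0,0,0],[0,0,0],[0,0,0],[0,0,0],[0,0,0],[0,0,0],[0,0,0]]}}

```text
time_s: 37.22
tcp_pos: [0.429, 0.1256, 0.0153]
eef_rot: [[-1.0, 0.001, 0.0], [0.001, 1.0, 0.0], [-0.0, 0.0, -1.0]]
contact_force: [0.2, 0.7, -0.3]
grip_width: 0.432
```

>>> {"api": "jog_arm", "payload": {"gripper": [-1,-1,-1,-1], "delta_pos": [[0,0,0],[0,0,0],[0,0,0],[0,0,0]], "angular": [[0,0,0],[0,0,0],[0,0,0],[0,0,0]]}}

```text
time_s: 37.55
tcp_pos: [0.429, 0.1255, 0.0153]
eef_rot: [[-1.0, 0.001, -0.0], [0.001, 1.0, 0.0], [0.0, 0.0, -1.0]]
contact_force: [-0.4, -0.7, -0.5]
grip_width: 0.195
```

>>> {"api": "jog_arm", "payload": {"gripper": [-1,-1,-1], "delta_pos": [[0,0,0],[0,0,0],[0,0,0]], "angular": [[0,0,0],[0,0,0],[0,0,0]]}}

```text
time_s: 37.8
tcp_pos: [0.429, 0.1255, 0.0153]
eef_rot: [[-1.0, 0.001, -0.0], [0.001, 1.0, 0.0], [0.0, 0.0, -1.0]]
contact_force: [0.7, 0.3, -1.4]
grip_width: 0.198
```

```bash
cat >> h.py <<'E'
def lid(tag,off):
    o,d,C,P=shot("wrist",tag); t=o["tcp_pos"]; z=t[2]-off+.011
    q=P.reshape(-1,3); r=np.hypot(*(q[:,:2]-t[:2]).T); m=(r<.036)&(abs(q[:,2]-z)<.004); a=q[m]
    cc,R=cv2.minEnclosingCircle(a[:,:2].astype(np.float32))
    hull=cv2.convexHull(a[:,:2].astype(np.float32)).reshape(-1,2); hc,hr=circ(hull)
    pl=np.linalg.lstsq(np.c_[a[:,:2]-t[:2],np.ones(len(a))],a[:,2],rcond=None)[0]
    print("tcp",t.round(4),"rel enc",np.subtract(cc,t[:2]).round(4),R,"rel circ",(hc-t[:2]).round(4),hr,"plane",pl.round(4),"z",z.round(4),"F",o["contact_force"].round(1),"gw",o["grip_width"])
E
python3 - <<'E'
from h import *
lid("w18",.0153)
E
```

```text
tcp [0.429  0.1255 0.0153] rel enc [0.0007 0.0011] 0.03298792243003845 rel circ [0.0006 0.0008] 0.03254747865661694 plane [ 0.0021 -0.0005  0.0125] z 0.011 F [ 0.7  0.3 -1.4] gw 0.19772142593079375
```

View pics/w18.png

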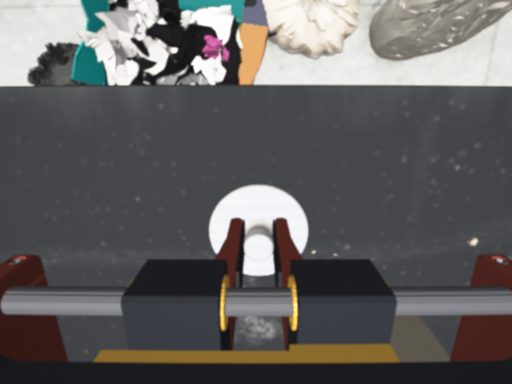

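>>> {"api": "jog_arm", "payload": {"gripper": [-1,-1,-1,-1,-1,-1,-1,-1], "delta_pos": [[0,0,-1],[0,0,-2.5],[0,0,-3.5],[0,0,-3.5],[0,0,-3.5],[0,0,-3.5],[0,0,-3.5],[0,0,-1.5]], "angular": [[0,0,0],[0,0,0],[0,0,0],[0,0,0],[0,0,0],[0,0,0],[0,0,0],[0,0,0]]}}

```text
time_s: 38.52
tcp_pos: [0.4297, 0.1257, 0.2464]
eef_rot: [[-1.0, 0.001, 0.007], [0.001, 1.0, 0.001], [-0.007, 0.002, -1.0]]
contact_force: [1.6, 0.2, -0.3]
grip_width: 0.197
```

>>> {"api": "jog_arm", "payload": {"gripper": [-1,-1,-1,-1,-1,-1,-1,-1], "delta_pos": [[-0.6,-1.6,0],[-1.6,-3.4,0],[-1.6,-3.4,0],[-1.6,-3.4,0],[-1.6,-3.4,0],[-1.6,-3.4,0],[-1.6,-3.4,0],[-1.6,-3.4,0]], "angular": [[0,0,0],[0,0,0],[0,0,0],[0,0,0],[0,0,0],[0,0,0],[0,0,0],[0,0,0]]}}

```text
time_s: 39.18
tcp_pos: [0.5472, -0.1304, 0.2409]
eef_rot: [[-1.0, 0.001, 0.0], [0.001, 1.0, -0.0], [-0.0, -0.0, -1.0]]
contact_force: [0.5, 0.3, -0.2]
grip_width: 0.196
```

>>> {"api": "jog_arm", "payload": {"gripper": [-1,-1,-1,-1,-1,-1,-1,-1], "delta_pos": [[-1.6,-3.4,0],[-1.6,-3.4,0],[-1.6,-3.4,0],[-0.7,-2,0],[0,0,0],[0,0,0],[0,0,0],[0,0,0]], "angular": [[0,0,0],[0,0,0],[0,0,0],[0,0,0],[0,0,0],[0,0,0],[0,0,0],[0,0,0]]}}

```text
time_s: 39.85
tcp_pos: [0.6017, -0.2493, 0.241]
eef_rot: [[-1.0, -0.001, 0.001], [-0.001, 1.0, 0.0], [-0.001, 0.0, -1.0]]
contact_force: [-0.2, 0.7, -1.0]
grip_width: 0.197
```

>>> {"api": "jog_arm", "payload": {"gripper": [-1,-1,-1,-1], "delta_pos": [[0,0,0],[0,0,0],[0,0,0],[0,0,0]], "angular": [[0,0,0],[0,0,0],[0,0,0],[0,0,0]]}}

```text
time_s: 40.18
tcp_pos: [0.6018, -0.25, 0.2406]
eef_rot: [[-1.0, -0.0, 0.0], [-0.0, 1.0, -0.0], [-0.0, -0.0, -1.0]]
contact_force: [0.1, 0.7, -0.5]
grip_width: 0.198
```

```bash
python3 - <<'E'
from h import *
lid("w19",.0153)
E
```

```text
tcp [ 0.6018 -0.25    0.2406] rel enc [0.0009 0.001 ] 0.03312671557068825 rel circ [0.0008 0.0008] 0.03263679263259234 plane [ 0.0019 -0.0006  0.2378] z 0.2363 F [ 0.1  0.7 -0.5] gw 0.19765327778762598
```

View pics/w19.png

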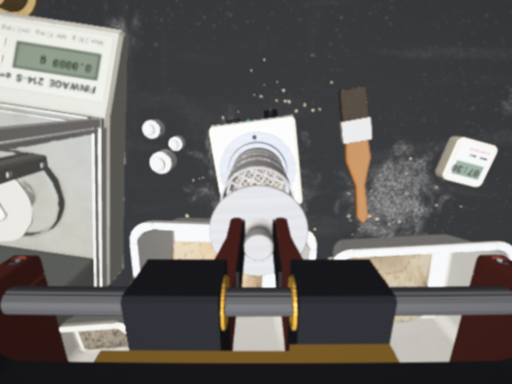

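>>> {"api": "jog_arm", "payload": {"gripper": [-1,-1,-1,-1,-1,-1,-1,-1], "delta_pos": [[0,-0.1,0.8],[0,0,1.2],[0,0,1.2],[0,0,0.6],[0,0,0.2],[0,0,0],[0,0,0],[0,0,0]], "angular": [[0,0,0],[0,0,0],[0,0,0],[0,0,0],[0,0,0],[0,0,0],[0,0,0],[0,0,0]]}}

```text
time_s: 40.9
tcp_pos: [0.602, -0.2517, 0.2011]
eef_rot: [[-1.0, 0.001, 0.001], [0.001, 1.0, -0.001], [-0.001, -0.001, -1.0]]
contact_force: [-1.1, 0.2, -1.4]
grip_width: 0.195
```

>>> {"api": "jog_arm", "payload": {"gripper": [-1,-1,-1,-1], "delta_pos": [[0,0,0],[0,0,0],[0,0,0],[0,0,0]], "angular": [[0,0,0],[0,0,0],[0,0,0],[0,0,0]]}}

```text
time_s: 41.23
tcp_pos: [0.6019, -0.2516, 0.2005]
eef_rot: [[-1.0, 0.001, 0.0], [0.001, 1.0, -0.0], [-0.0, -0.0, -1.0]]
contact_force: [0.2, 0.3, -1.7]
grip_width: 0.193
```

>>> {"api": "jog_arm", "payload": {"gripper": [-1,-1,-1,-1,-1,-1,-1,-1], "delta_pos": [[0,0.05,0.2],[0,0,0.3],[0,0,0.4],[0,0,0.3],[0,0,0.2],[0,0,0.1],[0,0,0],[0,0,0]], "angular": [[0,0,0],[0,0,0],[0,0,0],[0,0,0],[0,0,0],[0,0,0],[0,0,0],[0,0,0]]}}

```text
time_s: 41.9
tcp_pos: [0.6018, -0.2511, 0.1862]
eef_rot: [[-1.0, 0.001, 0.001], [0.001, 1.0, -0.0], [-0.001, -0.0, -1.0]]
contact_force: [-1.5, 1.0, 4.7]
grip_width: 0.196
```

>>> {"api": "jog_arm", "payload": {"gripper": [-1,-1,-1,-1], "delta_pos": [[0,0,0.1],[0,0,0],[0,0,0],[0,0,0]], "angular": [[0,0,0],[0,0,0],[0,0,0],[0,0,0]]}}

```text
time_s: 42.23
tcp_pos: [0.602, -0.2511, 0.1862]
eef_rot: [[-1.0, 0.001, 0.002], [0.001, 1.0, -0.001], [-0.002, -0.001, -1.0]]
contact_force: [-2.1, 2.1, 6.9]
grip_width: 0.197
```

>>> {"api": "jog_arm", "payload": {"gripper": [-1,-0.2,-0.2,-0.2,-0.2,-0.2,-0.2,-0.2], "delta_pos": [[0,0,-0.15],[0,0,0],[0,0,0],[0,0,0],[0,0,0],[0,0,0],[0,0,0],[0,0,0]], "angular": [[0,0,0],[0,0,0],[0,0,0],[0,0,0],[0,0,0],[0,0,0],[0,0,0],[0,0,0]]}}

```text
time_s: 42.9
tcp_pos: [0.6018, -0.251, 0.1857]
eef_rot: [[-1.0, 0.001, -0.0], [0.001, 1.0, 0.0], [0.0, 0.0, -1.0]]
contact_force: [1.3, -0.6, -1.0]
grip_width: 0.399
```

>>> {"api": "jog_arm", "payload": {"gripper": [-0.2,-0.2,-0.2,-0.2,-0.2,-0.2,-0.2,-0.2], "delta_pos": [[0,0,-0.5],[0,0,-1.5],[0,0,-2],[0,0,-2],[0,0,-2],[0,0,-1],[0,0,0],[0,0,0]], "angular": [[0,0,0],[0,0,0],[0,0,0],[0,0,0],[0,0,0],[0,0,0],[0,0,0],[0,0,0]]}}

```text
time_s: 43.57
tcp_pos: [0.602, -0.2512, 0.276]
eef_rot: [[-1.0, 0.001, 0.001], [0.001, 1.0, -0.0], [-0.001, -0.0, -1.0]]
contact_force: [0.6, 0.6, 0.1]
grip_width: 0.397
```

>>> {"api": "jog_arm", "payload": {"gripper": [-0.2,-0.2,-0.2,-0.2,-0.2,-0.2,-0.2,-0.2], "delta_pos": [[1.5,0,0],[3,0,0],[3.5,0,0],[3.5,0,0],[2.5,0,0],[1,0,0],[0,0,0],[0,0,0]], "angular": [[0,0,0],[0,0,0],[0,0,0],[0,0,0],[0,0,0],[0,0,0],[0,0,0],[0,0,0]]}}

```text
time_s: 44.23
tcp_pos: [0.452, -0.251, 0.275]
eef_rot: [[-1.0, 0.001, -0.0], [0.001, 1.0, 0.001], [0.0, 0.001, -1.0]]
contact_force: [1.4, 0.8, -0.2]
grip_width: 0.398
```

```bash
python3 - <<'E'
from h import *
o,d,C,P=shot("wrist","w20"); print(o["tcp_pos"],o["contact_force"])
o,d,C,P=shot("top","t20"); q=P.reshape(-1,3)
r=np.hypot(*(q[:,:2]-[.603,-.251]).T); m=(r<.05)&(q[:,2]>.175)&(q[:,2]<.19); a=q[m]
print(m.sum(),cv2.minEnclosingCircle(a[:,:2].astype(np.float32)),np.linalg.lstsq(np.c_[a[:,:2]-[.603,-.251],np.ones(len(a))],a[:,2],rcond=None)[0])
o,d,C,P=shot("scene","s20")
cv2.imwrite("pics/s20z.png",cv2.resize(d["frame"][60:240,180:340],None,fx=3.3,fy=3.3,interpolation=cv2.INTER_CUBIC))
E
```

```text
[ 0.45202987 -0.25096314  0.27496161] [ 1.36942037  0.79688027 -0.16358345]
730 ((0.6019872426986694, -0.2505924701690674), 0.033265188336372375) [ 0.00133439 -0.00945142  0.18173781]
```

View pics/w20.png

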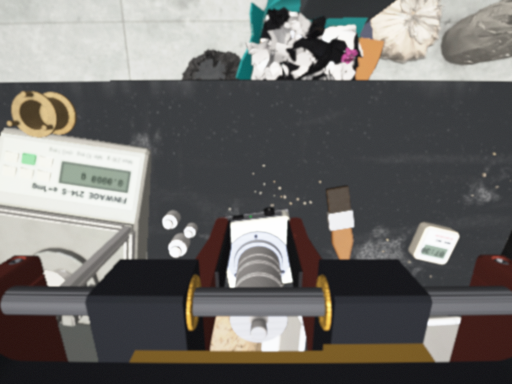

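View pics/t20.png

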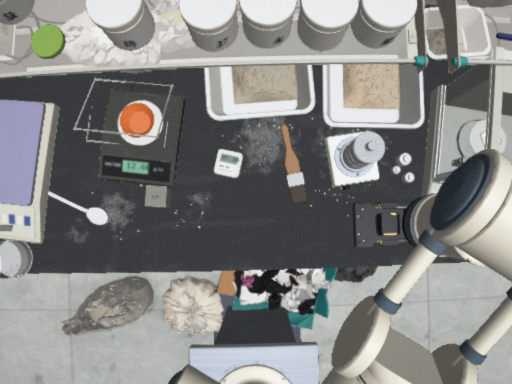

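View pics/s20z.png

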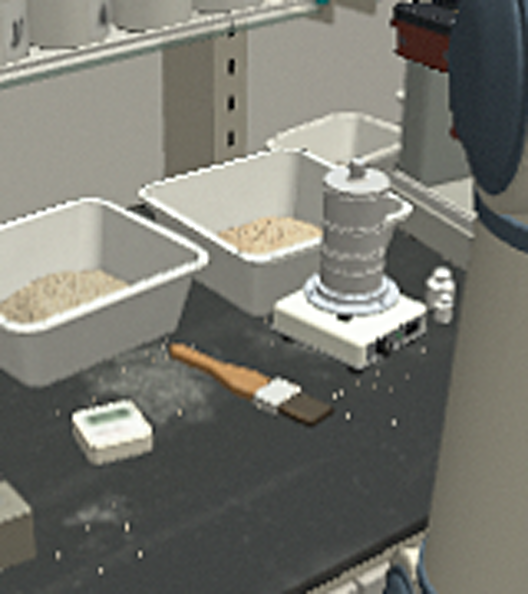

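```bash
python3 -c "
from bench import arm; print(arm.job_done())"
```

```text
the job is handed in; nothing more can be done
None
```

The sieve shaker is set up and the job was handed in at about 44 s. The receiving pan is in the collar, and on it, going upwards, are the fine sieve, the medium sieve, the coarse sieve and the lid. The gripper has let go and stands clear.

- **Seating:** each piece met firm contact within about 0.2 mm of its expected seated height, and I pressed each one with under 10 N. In the last top view the lid's disc top is at 0.1817 m (0.182 expected), within 0.5 mm of the stack axis. The plane fit there gives a lean of under 0.01 rad, which is about the depth noise. The scene view shows the stack upright with no gaps.
- **Bystanders:** the timer, the brush and the mortar cube look unmoved in the last top picture. I compared it with the first one by eye and did not measure their positions.
- **Disagreements:** the scene camera placed things 2–4 mm away from the other two cameras, so I did not use it for positioning. The plane fit on the pan's rim from the wrist camera, taken right after it was placed, showed a 0.025 slope along x. The camera saw only part of the rim, and the contact height and the level pieces above it do not support that slope.

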